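# Put the bench magnifier back in its stand

### The arm

A 6-joint arm with a two-finger parallel gripper is mounted at the origin on a cart in front of the work surface, level with it; the furniture and walls round the work are solid. World frame = base frame: x ahead of the robot, y to its left, z up, the work surface at z = 0. Lengths are in m, angles in rad, forces in N, time in s.
With the tool pointing down it reaches from about 0.3 to 0.875 m from the base axis. Payload 6.4 kg.
Tool frame: the origin (TCP) lies midway between the tips of the shut fingers; the grasp point (between the pads) lies 19 mm behind it; z points along the fingers, y is the direction in which the jaws open and shut (so a half turn about z gives the same grasp; the last joint's range is limited). The gripper opens to 85 mm and grips with 20 to 120 N. Pads are 22 mm wide; open, the fingers measure 114 mm over their backs; the gripper's body (76 mm by 85 mm) begins 54 mm behind the grasp point. The pads swing forward as they close: fully open they stand 13 mm farther back than shut.
Start: joints at [1.066, 0.181, 1.607, -0, 1.354, -0.206], TCP at [0.169, 0.55, 0.231] pointing down, gripper open.
Joint ranges: [-2.99, 2.99], [-0.89, 2.07], [0.3, 2.58], [-1.14, 4.28], [0, 2.63], [-3.12, 3.12]. Speed limits (rad/s): [2.57, 2.57, 3.01, 3.14, 3.14, 3.14].

### API

Orientations are given as a unit quaternion [w, x, y, z].
In Python, from bench import get_obs, camera, hand_in gives the robot as it stands.
- The arm moves only by the tool drive_tool, never from a script. Its argument "deltas" is a list of rows, each a list of 2 entries, a list of its own where there are three numbers: the shift along the world's x, y, z in m, then the turn about the world's z in rad. A call has 1 to 10 rows; each row shifts and turns the pose as measured when the row begins; what a row does not reach is not made up. A row lasts 1/10 s, in which the tool goes at most 50 mm and 8.59 degrees, less where a joint would pass 70% of its speed; a pose out of reach is approached as far as the arm can. A call is refused whole if a number of a shift passes 0.05 or a number of a turn 0.15, either way. A call with a gripper value outside its range is refused whole. "gripper" is the opening, from 0 (shut) to 1 (fully open), set as the call begins (left out, the last holds). The fingers move at their own pace and stop on an object; the grip force is fixed at half the most. Time passes only in rows, so rows that do not move let the fingers close. It gives the time, the measured TCP pose, the force and the opening at its end, in the units of the state.
- get_obs(): the state, without advancing time (a new reading comes with each control period).
- camera(name): name is "side" or "top"; returns a dict with "frame" (400x640x3 uint8, red, green, blue), "fx", "fy", "cx", "cy" (pixels), "k1" (the pictures are not rectified: a ray, as slopes to the right and down, at radius r is drawn at 1 + k1 r^2 times it, then the intrinsics apply), "eye" and "attitude" of the camera in the world. Camera axes: x right, y down, z forward; pixel columns grow to the right and rows downward; lengths in m; the calibration is good to about 2 mm. A picture is of the moment at which its call begins. There is no depth.
- hand_in(): hands the job in, once; it reports no verdict.
The state is a dict: "time_s": time; "q": joint angles; "dq": joint speeds; "joint_efforts": joint torques, N m; "eef_pos": TCP position; "eef_rot": TCP orientation; "wrist_force": force on the tool from outside, world axes, zero at the start; "torque": the same for the moment, N m; "opening": opening from 0.0 (shut) to 1.0 (fully open).
Only numpy, scipy, OpenCV 4.12 (cv2) and the standard library are available. Lean on these libraries where they do the work, as an engineer would, in place of code of your own. Each camera call takes 0.05 s, during which the arm holds its last target.

### The job

The little stand of the bench magnifier has been knocked over: stand it back upright on its base on the bench and let go of it. Then pick up the magnifier by its grip and slide its rod through the bushings of both uprights, one after the other, until the end of the rod sticks out a good centimetre past the second one, with the lens lying level. Finish still holding the magnifier in that place, so that someone can tighten the clamp screws on it, and leave the phone, the tin and the circuit board where they are.

Things in the scene. Friction and masses are not known exactly. Their poses are not given: they have to be found in the camera images.
- lens_stand: Rigid 0.85 kg stand: grey base 90 (x) x 76 (y) x 16 (z) mm with two upright plates 10 mm thick at x = +-25 mm, joined by a 10 mm tie bar at z = 58. Origin: centre of the base's underside, z up when it stands. At the start it lies loose on its -y side, on the base's -y edge and the heads' -y edges, its top to the robot's right, z axis some 10 deg below level.
- head_a (a point): Middle of the head of the upright at x = -25 mm (y = 0, z = 121), 9 mm below its top (z = 130). Upright: 60 mm wide in y at the base, tapering to 40 at z = 90; head above z = 112 plain, 40 mm wide, corners rounded 14 mm; can be pinched across its 10 mm (x), 40 mm clear between the uprights. A fixed clamp screw sticks out of its +y edge at z = 100, to y = +34.
- head_b (a point): The same point of the other, equal upright, at x = +25 mm of the stand. The weighted base makes the stand settle upright by itself once it is less than about 30 deg from it.
- bushing_a (a point): Centre of the brass bushing at x = -25 mm of the stand, y = 0, z = 100; axis along the stand's x. 14 mm long (2 mm proud of the plate each side), bore 13 mm, both mouths countersunk to 18 mm. The stand's x axis points away from the robot (within 25 deg), so this is the nearer one. The rod may enter from either end.
- bushing_b (a point): Centre of the equal bushing at x = +25 mm of the stand, in line with the first. The screws do not block the bores.
- magnifier: Bench magnifier, 0.16 kg, 197 mm long, lying flat. Origin in the middle of its square black grip, 34 (x) x 14 x 14 mm, within 5 mm of its balance point. Steel rod, 10 mm across, along +x to x = 106. Round lens, 64 mm across, rim 14 mm thick, centred at x = -59, its face along z (up at the start; either face may be up). All centred on z = 0, 7 mm above the 4 mm thick blue mat it lies on.
- rod_tip (a point): Centre of the free end of the rod, x = +106 mm of the magnifier; edge slightly rounded.
- rod_root (a point): Where the bare rod begins, in front of a 12 mm collar on the grip; x = +20 mm of the magnifier.
- phone_cracked: Phone with a cracked screen, 146 x 82 x 8 mm, lying flat, loose. Leave alone.
- paste_tin: White screw tin, 47 mm across, 20 mm high, loose; origin under its centre. Leave alone.
- green_board: Green circuit board, 90 x 62 x 6 mm, lying flat, loose; origin under its centre. Leave alone.

How it is judged:
By the outcome, as a careful person would: the job done as asked, in the order asked, and still so for the second after the job is handed in, while the arm keeps its last pose, push and grip.
It also fails if it takes over 64 s, if anything falls off the work surface, if the arm or the gripper's body presses on something with over 40 N, if the wrist force passes 120 N, or if a joint passes its speed limit or range.

## Working session

There is one attempt and no reset: what is moved stays moved. The work goes in short steps, Python scripts to look and compute and a tool call to move; the robot and the scene stay as the last step left them, time stands still between calls to the robot, and variables do not carry over. Pictures are saved under pics/ and viewed, and the job is handed in when it is done.

Besides the shell and the picture viewer there is one more tool, called after "Call:" as name(argument=value, ...), one argument or row to a line, values as JSON. drive_tool: Moves the arm, as the interface text tells. Its arguments: {"type":"object","properties":{"deltas":{"type":"array","items":{"type":"array"}},"gripper":{"type":"number"}},"required":["deltas"]}

```bash
mkdir -p pics; ls
python3 - <<'E'
from bench import get_obs,camera
import cv2
o=get_obs();print(o)
for n in("side","top"):
    c=camera(n);cv2.imwrite(f"pics/{n}0.png",cv2.cvtColor(c["frame"],cv2.COLOR_RGB2BGR))
    print(n,{k:v for k,v in c.items() if k!="frame"})
E
```

```text
pics
{'time_s': 0.0, 'q': array([ 1.06570619e+00,  1.81548111e-01,  1.60802811e+00, -2.21063927e-05,
        1.35378988e+00, -2.06299290e-01]), 'dq': array([ 0.00029484,  0.00026323,  0.00027682, -0.00056258, -0.00053466,
       -0.00112375]), 'joint_efforts': array([-1.41865326e-03, -4.44869936e+01, -3.51334620e+01, -2.95071477e-04,
        9.06798203e-03, -7.74589694e-06]), 'eef_pos': array([0.16897178, 0.54902468, 0.23037046]), 'eef_rot': array([-2.98677241e-04,  1.48837894e-01,  9.88861211e-01, -8.34975653e-04]), 'wrist_force': array([-0.19061749,  0.77976492, -0.91012698]), 'torque': array([ 0.02428011,  0.02131609, -0.00674582]), 'opening': 0.998500263048299}
side {'fx': 405.9452433813081, 'fy': 405.9452433813081, 'cx': 321.26535946871854, 'cy': 199.0439221203832, 'k1': -0.07074564192879274, 'eye': array([ 0.43429565, -1.00732899,  0.70851157]), 'attitude': array([-0.46905386,  0.8818957 , -0.0413937 ,  0.02313037])}
top {'fx': 478.94707999320156, 'fy': 478.94707999320156, 'cx': 312.0289245702137, 'cy': 195.01096320166158, 'k1': 0.021630686725691316, 'eye': array([ 0.27991304, -0.05718621,  1.54060284]), 'attitude': array([ 0.05651269, -0.7024078 ,  0.7069859 , -0.06000458])}
```

View pics/side0.png

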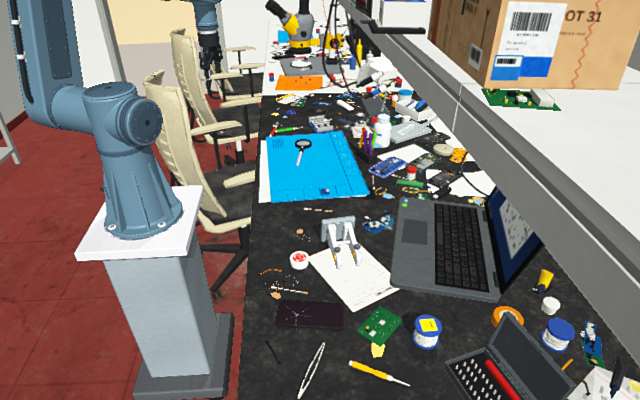

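View pics/top0.png

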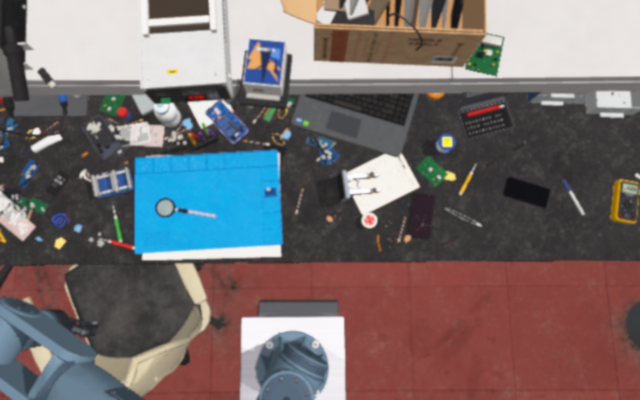

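```bash
cat > h.py <<'E'
import numpy as np,cv2
from scipy.spatial.transform import Rotation as R
from bench import get_obs,camera
def rot(q): return R.from_quat([q[1],q[2],q[3],q[0]]).as_matrix()
class Cam:
    def __init__(s,n):
        c=camera(n);s.f=c["frame"];s.K=np.array([[c["fx"],0,c["cx"]],[0,c["fy"],c["cy"]],[0,0,1]]);s.D=np.array([c["k1"],0,0,0,0.]);s.e=np.array(c["eye"]);s.A=rot(c["attitude"])
    def proj(s,p):
        p=np.atleast_2d(np.array(p,float));rv=cv2.Rodrigues(s.A.T)[0]
        return cv2.projectPoints(p,rv,-s.A.T@s.e,s.K,s.D)[0][:,0]
    def ray(s,uv):
        n=cv2.undistortPoints(np.array([[uv]],float),s.K,s.D)[0,0]
        d=s.A@np.array([n[0],n[1],1]);return d/np.linalg.norm(d)
    def plane(s,uv,z):
        d=s.ray(uv);return s.e+d*(z-s.e[2])/d[2]
    def save(s,name,box=None,k=1):
        f=s.f if box is None else s.f[box[1]:box[3],box[0]:box[2]]
        f=cv2.resize(f,None,fx=k,fy=k,interpolation=cv2.INTER_CUBIC);cv2.imwrite("pics/"+name,cv2.cvtColor(f,cv2.COLOR_RGB2BGR))
def tri(c1,u1,c2,u2):
    A=[];b=[]
    for c,u in((c1,u1),(c2,u2)):
        d=c.ray(u);P=np.eye(3)-np.outer(d,d);A.append(P);b.append(P@c.e)
    x,r,_,_=np.linalg.lstsq(np.vstack(A),np.hstack(b),rcond=None)
    return x,np.sqrt(r.sum()) if len(r) else 0
E
python3 - <<'E'
from h import *
t=Cam("top");s=Cam("side")
print(t.proj([0,0,0]),s.proj([0,0,0]),s.proj(get_obs()["eef_pos"]),t.proj(get_obs()["eef_pos"]))
t.save("t1.png",(300,150,440,250),5.7)
s.save("s1.png",(250,190,420,320),4.6)
t.save("tm1.png",(140,180,240,240),8)
s.save("sm1.png",(260,120,360,200),8)
E
```

```text
[[291.80990793 367.61088908]] [[143.72103343 215.54312862]] [[213.15565129  79.3637744 ]] [[ 80.07919548 319.4875295 ]]
```

View pics/t1.png

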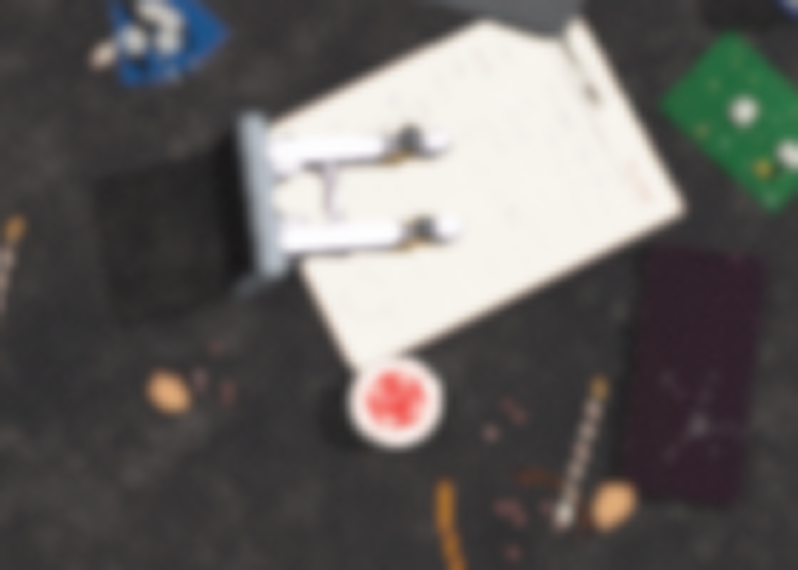

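View pics/s1.png

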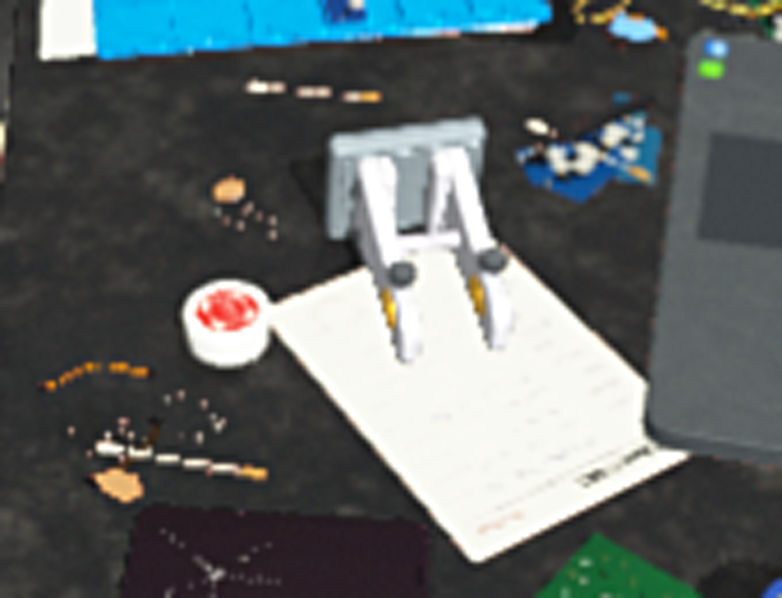

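View pics/tm1.png

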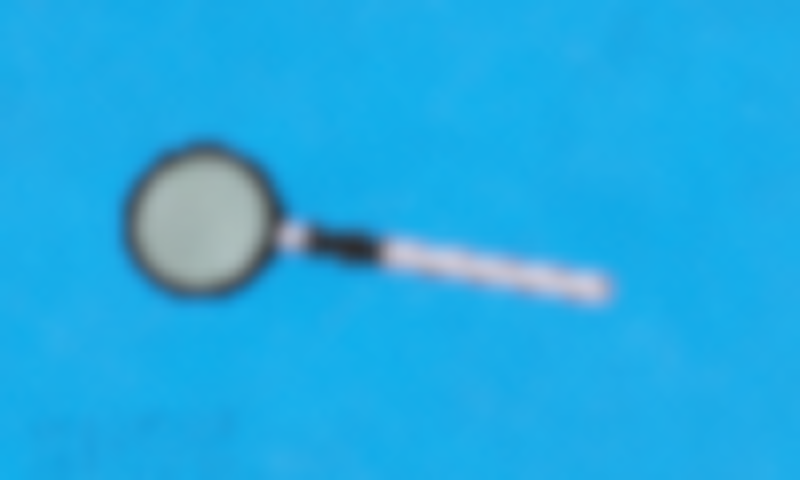

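View pics/sm1.png

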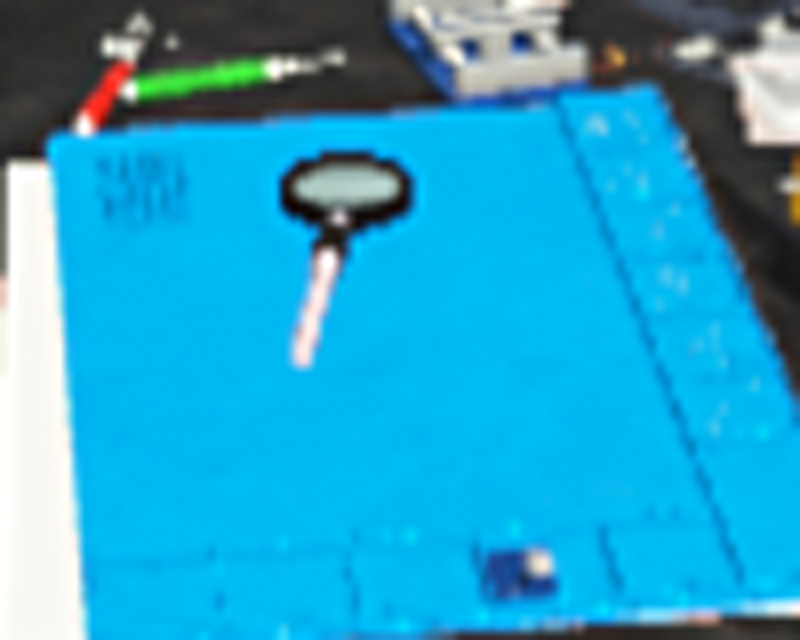

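Run:
```python
from h import *
t=Cam("top");s=Cam("side")
T=lambda x,y:(300+x/5.7-.4,150+y/5.7-.4);S=lambda x,y:(250+x/4.6-.4,190+y/4.6-.4)
for n,a,b in [("screw a",(427,230),(402,270)),("screw b",(410,140),(490,258)),("head a top",(462,228),(405,357)),("head b top",(447,143),(497,345)),("base c far",(248,113),(482,122)),("base c near",(262,278),(332,140))]:
    print(n,tri(t,T(*a),s,S(*b)))
for n,a in [("a",(460,228)),("b",(445,143))]: print(n,t.plane(T(*a),.018))
M=lambda x,y:(140+x/8-.45,180+y/8-.45);N=lambda x,y:(260+x/8-.45,120+y/8-.45)
L=t.plane(M(202,219),.011);tip=t.plane(M(608,290),.011);print("lens",L,"tip",tip,np.linalg.norm(L-tip))
d=(tip-L)/np.linalg.norm(tip-L);print("grip",L+59*d/1000, t.plane(M(340,245),.011),np.degrees(np.arctan2(d[1],d[0])))
print("side lens",s.plane(N(346,186),.014),"tip",s.plane(N(302,362),.011))
f=t.f.astype(int);m=((abs(f-np.array([20,170,230])).sum(2)>110)).astype(np.uint8);m[:180]=0;m[240:]=0;m[:,:145]=0;m[:,235:]=0
n,l,st,ce=cv2.connectedComponentsWithStats(m);i=1+st[1:,4].argmax();print(st[i])
ys,xs=np.where(l==i);P=np.array([t.plane((x,y),.011) for x,y in zip(xs,ys)])
rod=P[xs>188];c=rod.mean(0);u,sv,vt=np.linalg.svd(rod-c);print(c,vt[0],np.degrees(np.arctan2(vt[0][1],vt[0][0])))
```

```text
screw a (array([ 0.5434551 , -0.26219486,  0.05654719]), np.float64(0.0021714591024988425))
screw b (array([ 0.59333617, -0.25442886,  0.05458585]), np.float64(0.0003186605306243315))
head a top (array([ 0.54697077, -0.28728828,  0.01820403]), np.float64(0.0037916874194426566))
head b top (array([ 0.59717386, -0.28049487,  0.01591649]), np.float64(0.003052418438687081))
base c far (array([ 0.60348539, -0.16294258,  0.07746367]), np.float64(0.0006288831276332255))
base c near (array([ 0.51468487, -0.16914486,  0.07488938]), np.float64(0.0027655036177880858))
a [ 0.54973648 -0.28621644  0.018     ]
b [ 0.59894923 -0.27915606  0.018     ]
lens [0.49862697 0.40772045 0.011     ] tip [0.46881345 0.24438495 0.011     ] 0.16603412656361005
grip [0.48803278 0.3496794  0.011     ] [0.48772487 0.35214281 0.011     ] -100.34428693138274
side lens [0.49906021 0.41153438 0.014     ] tip [0.47016239 0.24496993 0.011     ]
[155 198  61  20 491]
[0.47631591 0.28834303 0.011     ] [-1.80019751e-01 -9.83662996e-01 -2.67356947e-16] -100.37091023946557
```

Call:
drive_tool(
  deltas=[
    [[0.02, -0.045, 0], -0.14],
    [[0.02, -0.045, 0], -0.14],
    [[0.02, -0.045, 0], -0.14],
    [[0.02, -0.045, 0], -0.14],
    [[0.02, -0.045, 0], -0.14],
    [[0.02, -0.045, 0], -0.14],
    [[0.02, -0.045, 0], -0.14],
    [[0.02, -0.045, 0], -0.14],
    [[0.02, -0.045, 0], 0],
    [[0.02, -0.045, 0], 0],
  ],
  gripper=0.4,
)

```text
time_s: 1.3
eef_pos: [0.3679, 0.0929, 0.2309]
eef_rot: [0.002, 0.665, 0.747, 0.003]
wrist_force: [0.8, 0.7, 0.1]
opening: 0.401
```

Call:
drive_tool(
  deltas=[
    [[0.021, -0.045, 0], 0.03],
    [[0.021, -0.045, 0], 0],
    [[0.021, -0.045, 0], 0],
    [[0.021, -0.045, 0], 0],
    [[0.021, -0.045, 0], 0],
    [[0.021, -0.045, 0], 0],
    [[0.021, -0.045, 0], 0],
    [[0.021, -0.045, 0], 0],
    [[0, 0, 0], 0],
  ],
)

```text
time_s: 2.2
eef_pos: [0.5346, -0.2767, 0.231]
eef_rot: [0.005, 0.656, 0.755, 0.004]
wrist_force: [-1.3, -0.5, 0.1]
opening: 0.399
```

```bash
cat > st.py <<'E'
from h import *
def st():
    o=get_obs();m=rot(o["eef_rot"]);print("t",round(o["time_s"],2),"pos",np.round(o["eef_pos"],4),"yawY",np.round(np.degrees(np.arctan2(m[1,1],m[0,1])),2),"zax",np.round(m[:,2],3),"F",np.round(o["wrist_force"],1),"T",np.round(o["torque"],2),"op",round(o["opening"],3),"q",np.round(o["q"],2))
if __name__=="__main__": st()
E
python3 st.py
```

```text
t 2.2 pos [ 0.5346 -0.2767  0.231 ] yawY 7.97 zax [ 0.013 -0.001 -1.   ] F [-1.3 -0.5  0.1] T [-0.01 -0.01  0.02] op 0.399 q [-0.68  0.23  1.55  0.01  1.35 -0.82]
```

Call:
drive_tool(
  deltas=[
    [[0.008, -0.002, -0.045], 0.005],
    [[0.004, 0, -0.045], 0],
    [[0, 0, -0.045], 0],
    [[0, 0, -0.03], 0],
    [[0, 0, 0], 0],
  ],
)

```text
time_s: 2.7
eef_pos: [0.5472, -0.2805, 0.0622]
eef_rot: [0.007, 0.655, 0.755, 0.004]
wrist_force: [-0.4, 0.6, -0.2]
opening: 0.4
```

Run:
```python
from st import *
st()
t=Cam("top");s=Cam("side")
s.save("s2.png",(250,170,420,300),4.6);t.save("t2.png",(300,120,440,220),5.7)
```

```text
t 2.7 pos [ 0.5472 -0.2805  0.0622] yawY 8.09 zax [ 0.016 -0.003 -1.   ] F [-0.4  0.6 -0.2] T [-0.01  0.09 -0.  ] op 0.4 q [-0.67  0.45  1.63  0.01  1.04 -0.82]
```

View pics/s2.png

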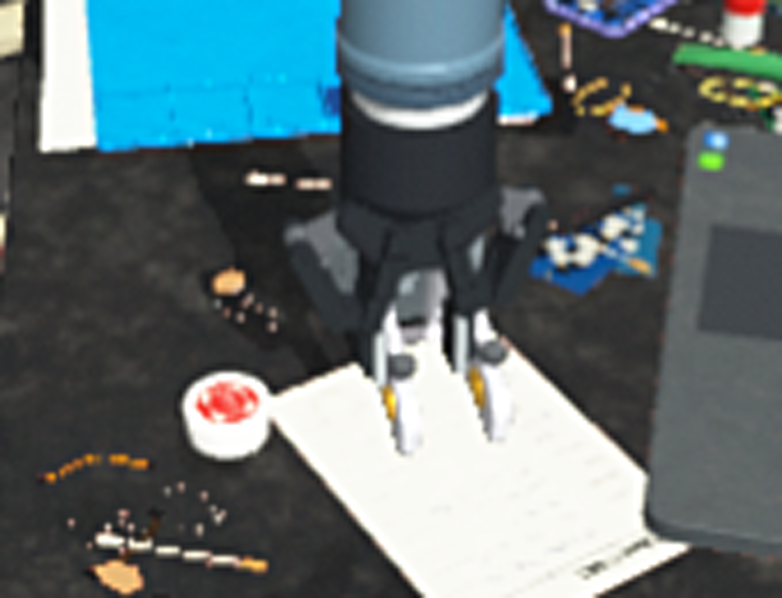

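Run:
```python
from h import *
s=Cam("side");k=lambda p:(s.proj(p)[0]-[250,170])*4.6
e=np.array([.99,.14,0]);p=np.array([.5472,-.2805,.066])
print(k(p-.017*e),k(p+.017*e),k(p), k([.5466,-.279,.018]),k([.5435,-.262,.056]))
s.save("s3.png",(310,220,370,275),12)
```

```text
[377.63697789 374.61615328] [440.75998117 364.54717117] [409.30969861 369.56910227] [405.40090113 435.73692244] [397.33140048 361.26462028]
```

View pics/s3.png

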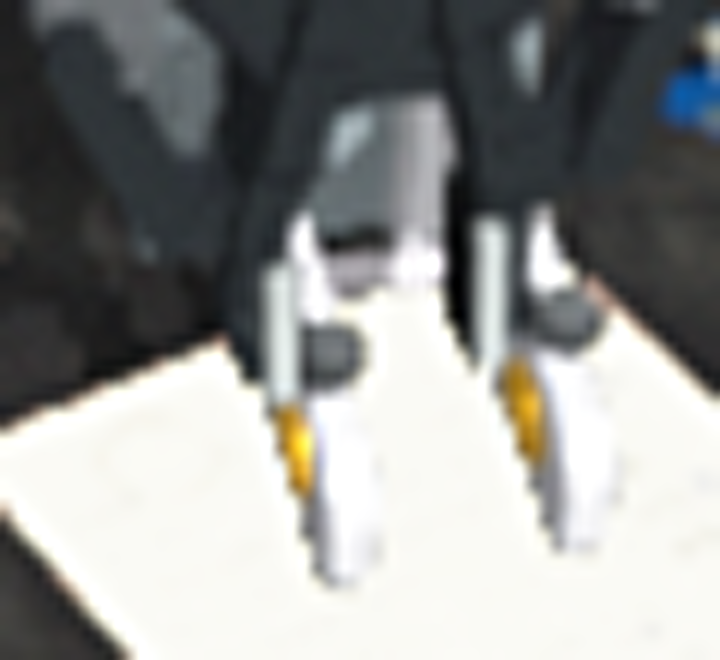

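View pics/t2.png

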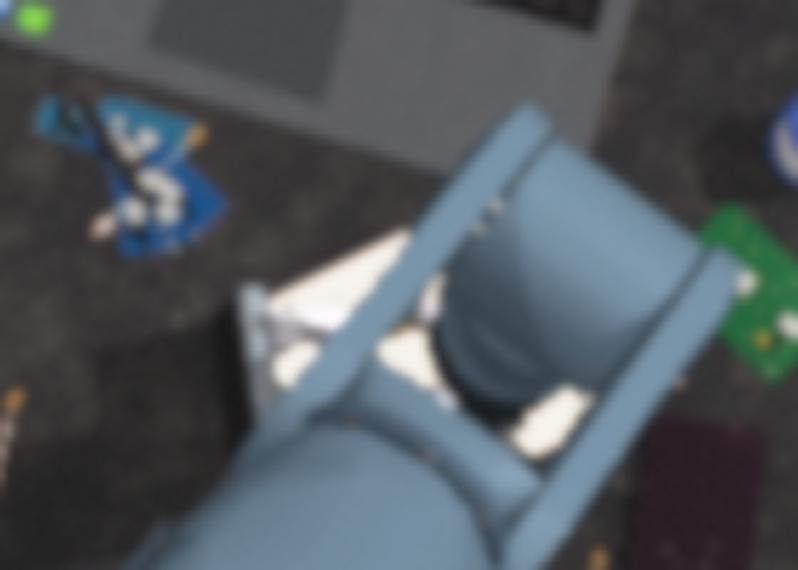

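Run:
```python
from h import *
s=Cam("side")
for n,x,y in [("near",299,400),("far",474,370),("mid",387,385)]:
  for z in (.062,.07): print(n,z,s.plane((310+x/12-.46,220+y/12-.46),z))
# heads at z=.018, left/right edges of white 
for n,x,y in [("a left bottom",325,575),("a right",375,565),("b left",555,545),("b r",612,500)]: print(n,s.plane((310+x/12-.46,220+y/12-.46),.017))
```

```text
near 0.062 [ 0.53597512 -0.28401023  0.062     ]
near 0.07 [ 0.53471693 -0.29296065  0.07      ]
far 0.062 [ 0.57196252 -0.27836381  0.062     ]
far 0.07 [ 0.57025902 -0.2873841   0.07      ]
mid 0.062 [ 0.55399651 -0.281203    0.062     ]
mid 0.07 [ 0.55251532 -0.29018815  0.07      ]
a left bottom [ 0.54185578 -0.28718433  0.017     ]
a right [ 0.55238384 -0.28523526  0.017     ]
b left [ 0.58994795 -0.28288234  0.017     ]
b r [ 0.60394125 -0.27066092  0.017     ]
```

Call:
drive_tool(
  deltas=[
    [[-0.003, 0.001, -0.02], 0],
    [[0, 0, -0.014], 0],
    [[0, 0, -0.007], 0],
    [[0, 0, 0], 0],
  ],
)

```text
time_s: 3.3
eef_pos: [0.5543, -0.287, 0.0369]
eef_rot: [0.022, 0.655, 0.755, 0.005]
wrist_force: [-0.3, -0.4, -0.3]
opening: 0.399
```

Run:
```python
from st import *
st()
s=Cam("side")
s.save("s4.png",(310,210,380,265),11)
```

```text
t 3.3 pos [ 0.5543 -0.287   0.0369] yawY 8.16 zax [ 0.039 -0.021 -0.999] F [-0.3 -0.4 -0.3] T [ 0.02  0.03 -0.01] op 0.399 q [-0.67  0.49  1.64  0.01  0.97 -0.82]
```

View pics/s4.png

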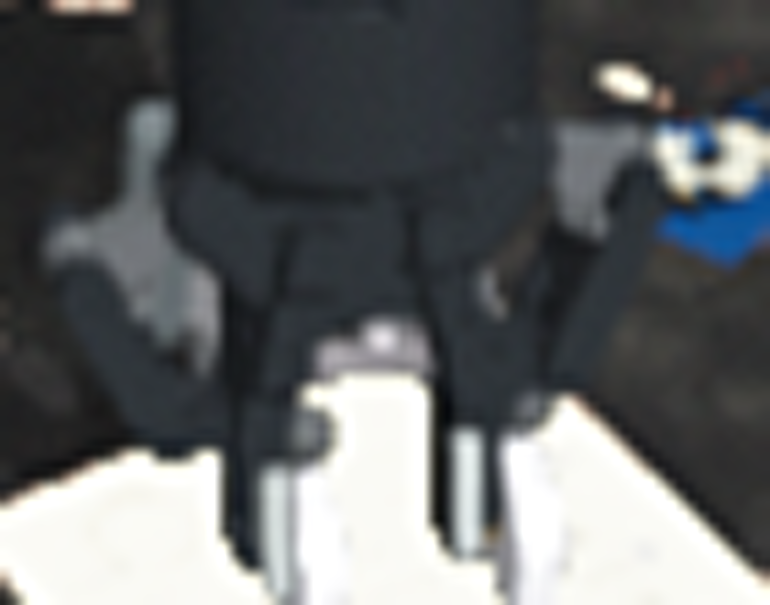

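Run:
```python
from st import *
st();o=get_obs();print(o["dq"],o["joint_efforts"],o["q"])
s=Cam("side");st()
s.save("s5.png",(150,0,450,300),2)
s=Cam("top")
s.save("t5.png",(250,100,450,400),2)
```

```text
t 3.35 pos [ 0.5547 -0.2872  0.0375] yawY 8.17 zax [ 0.04  -0.022 -0.999] F [0.2 0.2 0.3] T [-0.02 -0.06  0.  ] op 0.4 q [-0.67  0.49  1.64  0.01  0.97 -0.82]
[ 0.00024099 -0.00613217 -0.00857259 -0.00047829  0.00162984 -0.00150362] [ 2.75757695e-03 -5.21072280e+01 -2.78158969e+01  2.55358085e-02
 -1.81794260e-01 -6.34969165e-04] [-0.67167671  0.49070082  1.63512744  0.00972349  0.97100871 -0.81903987]
t 3.4 pos [ 0.5549 -0.2873  0.0377] yawY 8.17 zax [ 0.04  -0.022 -0.999] F [ 0.9 -0.8 -0.6] T [ 0.    0.02 -0.02] op 0.402 q [-0.67  0.49  1.63  0.01  0.97 -0.82]
```

View pics/s5.png

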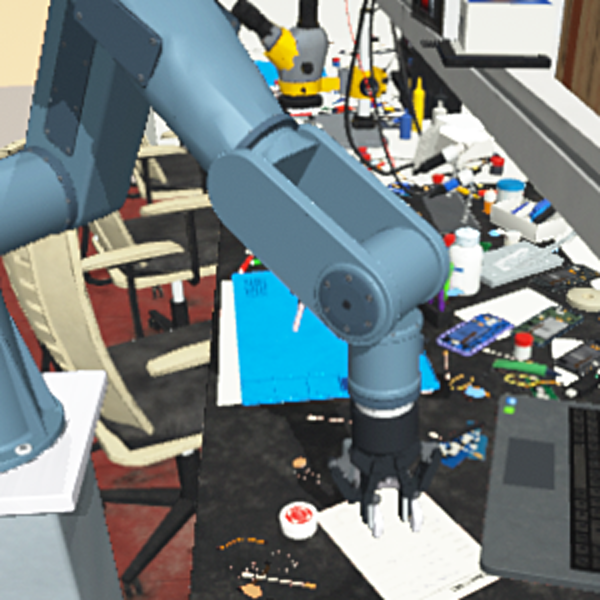

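View pics/t5.png

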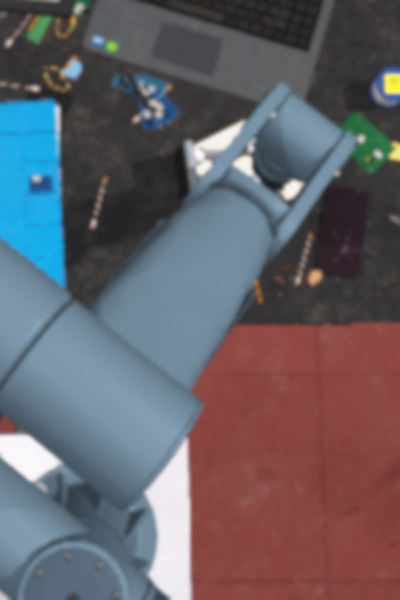

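Call:
drive_tool(
  deltas=[
    [[-0.002, 0.001, 0.03], 0],
    [[-0.002, 0.001, 0.03], 0],
    [[-0.002, 0.001, 0.02], 0],
    [[0, 0, 0], 0],
  ],
)

```text
time_s: 3.85
eef_pos: [0.5486, -0.2842, 0.1215]
eef_rot: [0.022, 0.655, 0.755, 0.005]
wrist_force: [0.4, 0.0, -0.0]
opening: 0.399
```

Run:
```python
from st import *
st()
s=Cam("side");st()
s.save("s6.png",(310,210,380,265),11)
```

```text
t 3.85 pos [ 0.5486 -0.2842  0.1215] yawY 8.17 zax [ 0.04  -0.022 -0.999] F [ 0.4  0.  -0. ] T [-0.05 -0.04 -0.  ] op 0.399 q [-0.67  0.36  1.62  0.01  1.12 -0.82]
t 3.9 pos [ 0.5481 -0.2839  0.12  ] yawY 8.16 zax [ 0.039 -0.021 -0.999] F [0.2 0.6 1.4] T [ 0.01 -0.06  0.02] op 0.401 q [-0.67  0.36  1.62  0.01  1.11 -0.82]
```

View pics/s6.png

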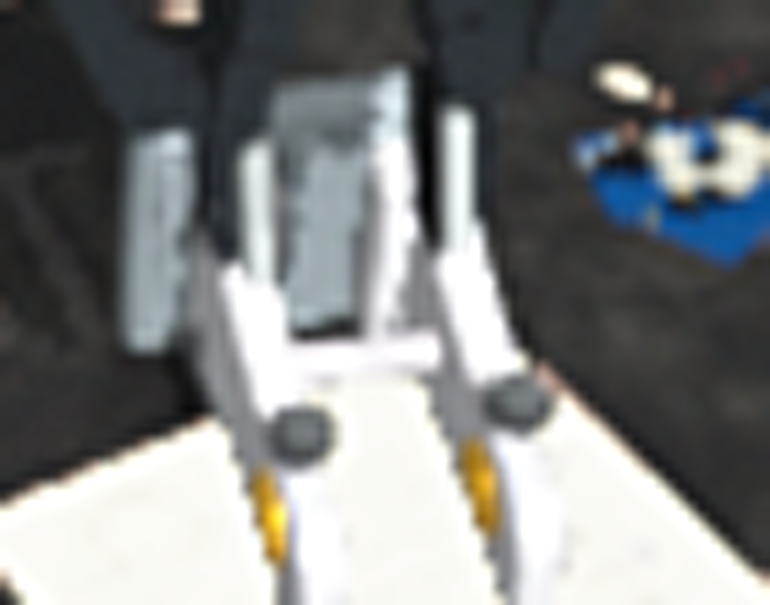

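Run:
```python
from st import *
s=Cam("side");st()
for n,x,y in [("near",272,283),("far",440,250),("nearL",240,283),("farR",472,250)]:
  for z in (.12,.126): print(n,z,s.plane((310+x/11-.46,210+y/11-.46),z))
for n,x,y in [("a",300,433),("b",517,402)]: print(n,s.plane((310+x/11-.46,210+y/11-.46),.055))
for n,x,y in [("aL",268,433),("aR",335,402)]: print(n,s.plane((310+x/11-.46,210+y/11-.46),.055))
```

```text
t 3.95 pos [ 0.5473 -0.2832  0.1183] yawY 8.15 zax [ 0.037 -0.019 -0.999] F [-0.5 -0.4 -0.3] T [-0.01  0.03 -0.04] op 0.404 q [-0.67  0.36  1.62  0.01  1.11 -0.82]
near 0.12 [ 0.53374932 -0.28883378  0.12      ]
near 0.126 [ 0.53273537 -0.29615899  0.126     ]
far 0.12 [ 0.57029379 -0.28122504  0.12      ]
far 0.126 [ 0.56890726 -0.28862782  0.126     ]
nearL 0.12 [ 0.52710899 -0.28821444  0.12      ]
nearL 0.126 [ 0.52616274 -0.29554596  0.126     ]
farR 0.12 [ 0.57700577 -0.28185615  0.12      ]
farR 0.126 [ 0.57555081 -0.2892525   0.126     ]
a [ 0.54455693 -0.26230931  0.055     ]
b [ 0.59424566 -0.25643996  0.055     ]
aL [ 0.53749083 -0.26164665  0.055     ]
aR [ 0.55367789 -0.25260582  0.055     ]
```

Call:
drive_tool(
  deltas=[
    [[-0.002, 0.001, -0.02], 0],
    [[-0.001, 0, -0.02], 0],
    [[0, 0, -0.01], 0],
    [[0, 0, 0], 0],
  ],
  gripper=0.45,
)

```text
time_s: 4.35
eef_pos: [0.5423, -0.2807, 0.0626]
eef_rot: [0.018, 0.655, 0.755, 0.005]
wrist_force: [-0.9, 0.3, -0.2]
opening: 0.449
```

```bash
python3 st.py
```

```text
t 4.35 pos [ 0.5423 -0.2807  0.0626] yawY 8.14 zax [ 0.033 -0.016 -0.999] F [-0.9  0.3 -0.2] T [0.03 0.04 0.  ] op 0.449 q [-0.68  0.43  1.66  0.01  1.01 -0.82]
```

Call:
drive_tool(
  deltas=[
    [[0.001, 0, -0.008], 0],
    [[0, 0, -0.008], 0],
    [[0, 0, 0], 0],
  ],
)

```text
time_s: 4.65
eef_pos: [0.5434, -0.2806, 0.045]
eef_rot: [0.017, 0.655, 0.755, 0.005]
wrist_force: [-0.3, 0.0, -0.1]
opening: 0.449
```

```bash
python3 st.py
```

```text
t 4.65 pos [ 0.5434 -0.2806  0.045 ] yawY 8.14 zax [ 0.032 -0.015 -0.999] F [-0.3  0.  -0.1] T [-0.02 -0.03  0.02] op 0.449 q [-0.67  0.46  1.66  0.01  0.99 -0.82]
```

Call:
drive_tool(
  deltas=[
    [[0.001, -0.001, -0.008], 0],
    [[0, 0, -0.008], 0],
  ],
)

```text
time_s: 4.85
eef_pos: [0.5458, -0.2826, 0.0298]
eef_rot: [0.019, 0.655, 0.755, 0.005]
wrist_force: [-0.6, -0.1, -0.3]
opening: 0.452
```

```bash
python3 st.py
```

```text
t 4.85 pos [ 0.5458 -0.2826  0.0298] yawY 8.15 zax [ 0.035 -0.017 -0.999] F [-0.6 -0.1 -0.3] T [0.01 0.04 0.03] op 0.452 q [-0.67  0.49  1.66  0.01  0.96 -0.82]
```

Call:
drive_tool(
  deltas=[
    [[-0.001, 0.001, -0.006], 0],
    [[0, 0, -0.004], 0],
    [[0, 0, 0], 0],
  ],
)

```text
time_s: 5.15
eef_pos: [0.5441, -0.2811, 0.0176]
eef_rot: [0.018, 0.655, 0.755, 0.005]
wrist_force: [0.0, 0.5, 0.7]
opening: 0.449
```

Run:
```python
from st import *
st();print(get_obs()["joint_efforts"].round(2))
s=Cam("side");s.save("s7.png",(310,210,380,265),11)
```

```text
t 5.15 pos [ 0.5441 -0.2811  0.0176] yawY 8.14 zax [ 0.033 -0.016 -0.999] F [0.  0.5 0.7] T [0.   0.03 0.  ] op 0.449 q [-0.67  0.51  1.66  0.01  0.94 -0.82]
[-5.000e-02 -5.264e+01 -2.770e+01  3.000e-02 -2.800e-01 -0.000e+00]
```

View pics/s7.png

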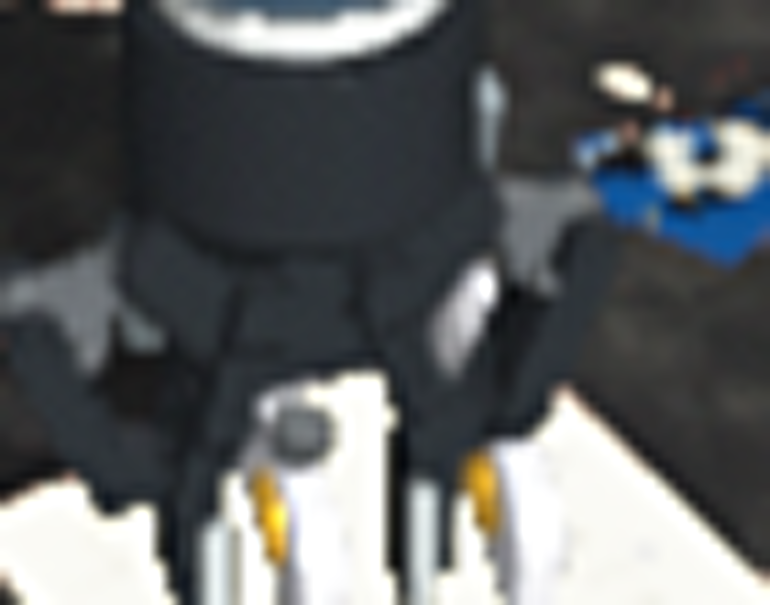

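Call:
drive_tool(
  deltas=[
    [[0, 0, 0], 0],
    [[0, 0, 0], 0],
    [[0, 0, 0], 0],
    [[0, 0, 0], 0],
    [[0, 0, 0], 0],
  ],
  gripper=0.0,
)

```text
time_s: 5.7
eef_pos: [0.545, -0.2813, 0.0186]
eef_rot: [0.019, 0.655, 0.755, 0.005]
wrist_force: [0.9, -0.5, -1.7]
opening: 0.103
```

Run:
```python
from st import *
st();print(get_obs()["joint_efforts"].round(2))
s=Cam("side");s.save("s8.png",(310,210,380,265),11)
```

```text
t 5.7 pos [ 0.545  -0.2813  0.0186] yawY 8.12 zax [ 0.035 -0.017 -0.999] F [ 0.9 -0.5 -1.7] T [-0.04  0.06 -0.17] op 0.103 q [-0.67  0.5   1.66  0.01  0.94 -0.82]
[ -0.2  -53.61 -27.89  -0.06  -0.06  -0.12]
```

View pics/s8.png

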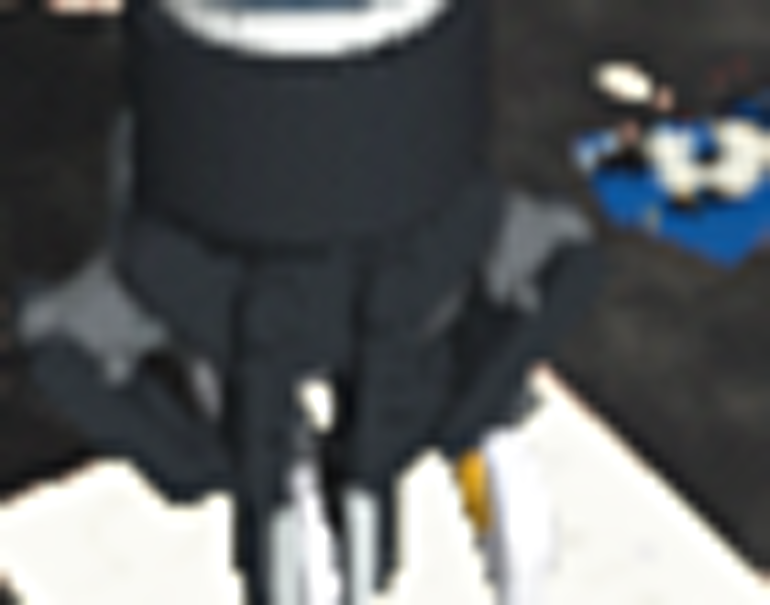

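Call:
drive_tool(
  deltas=[
    [[0, 0.001, 0.012], 0],
    [[0, 0.003, 0.015], 0],
    [[-0.001, 0.006, 0.015], 0],
    [[-0.001, 0.008, 0.013], 0],
    [[0, 0, 0], 0],
  ],
)

```text
time_s: 6.25
eef_pos: [0.5404, -0.2605, 0.0764]
eef_rot: [0.017, 0.655, 0.756, 0.004]
wrist_force: [0.8, 0.0, -6.9]
opening: 0.101
```

Run:
```python
from st import *
st();print(get_obs()["joint_efforts"].round(2))
s=Cam("side");s.save("s9.png",(280,170,400,260),6.6)
```

```text
t 6.25 pos [ 0.5404 -0.2605  0.0764] yawY 8.19 zax [ 0.031 -0.015 -0.999] F [ 0.8  0.  -6.9] T [-0.72  0.09 -0.09] op 0.101 q [-0.65  0.39  1.68  0.01  1.03 -0.8 ]
[ 8.000e-02 -5.305e+01 -3.150e+01  4.500e-01  6.200e-01  5.000e-02]
```

View pics/s9.png

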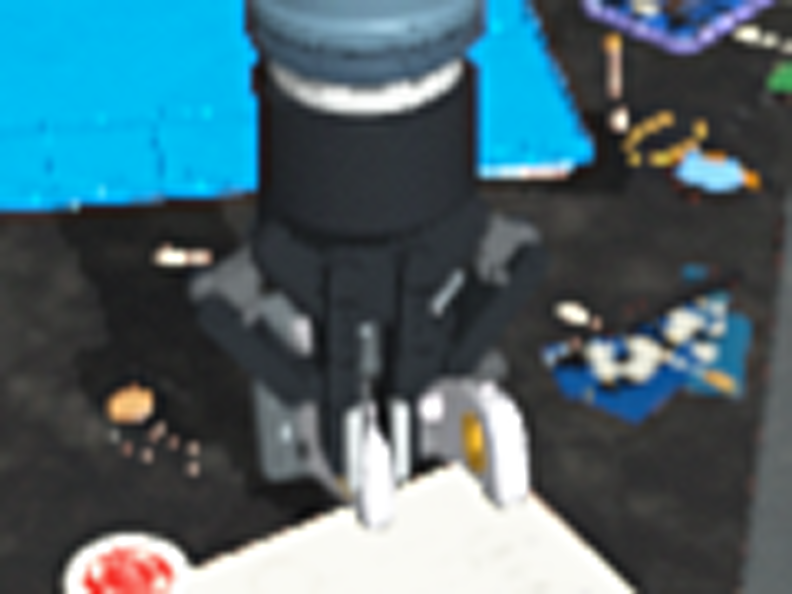

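Call:
drive_tool(
  deltas=[
    [[-0.001, 0.01, 0.012], 0],
    [[-0.001, 0.011, 0.01], 0],
    [[-0.001, 0.01, 0.008], 0],
    [[0, 0, 0], 0],
    [[0, 0, 0], 0],
  ],
)

```text
time_s: 6.8
eef_pos: [0.5357, -0.2273, 0.1057]
eef_rot: [0.016, 0.654, 0.756, 0.004]
wrist_force: [-0.1, -0.1, -8.2]
opening: 0.102
```

Run:
```python
from st import *
st()
s=Cam("side");s.save("s10.png",(280,170,400,260),6.6)
s=Cam("top");s.save("t10.png",(300,140,420,230),6.6)
```

```text
t 6.8 pos [ 0.5357 -0.2273  0.1057] yawY 8.25 zax [ 0.028 -0.015 -0.999] F [-0.1 -0.1 -8.2] T [-0.58  0.18  0.02] op 0.102 q [-0.61  0.32  1.71  0.    1.08 -0.75]
```

View pics/s10.png

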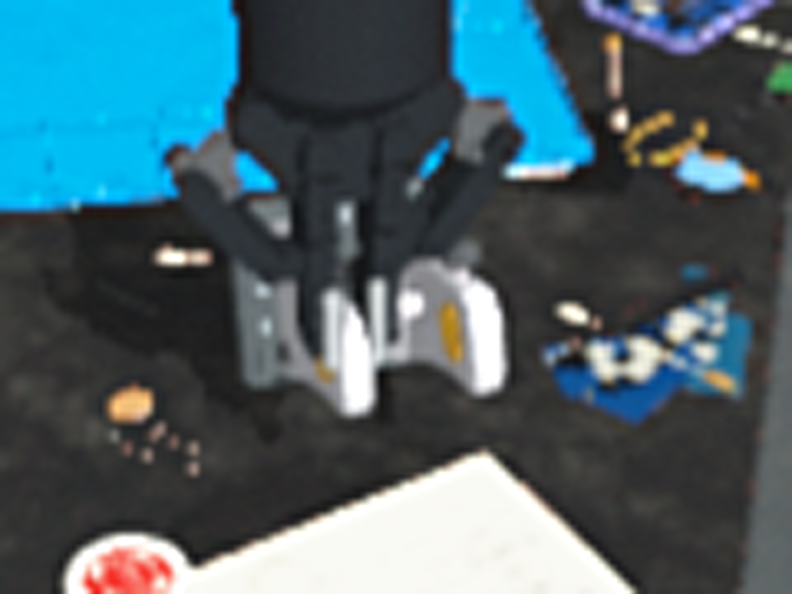

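View pics/t10.png

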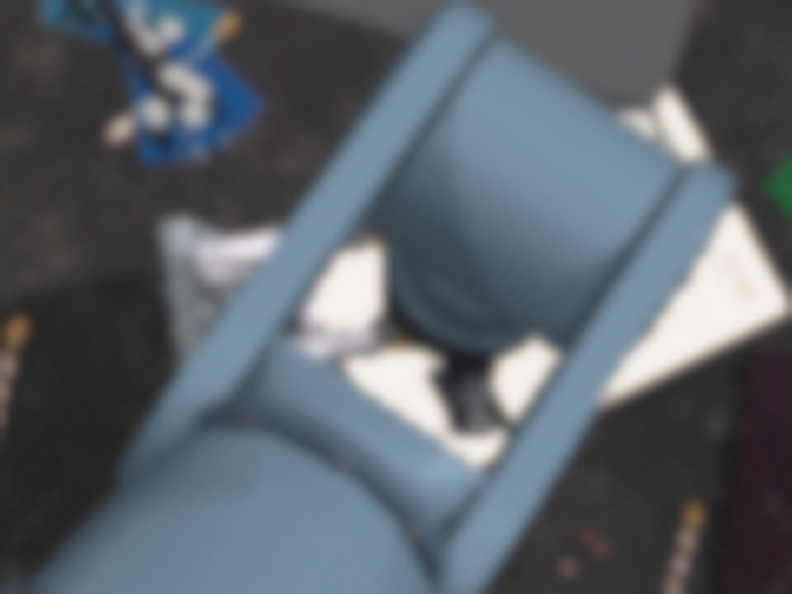

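Call:
drive_tool(
  deltas=[
    [[0, 0.02, 0.045], 0],
    [[0, 0.02, 0.045], 0],
    [[0, 0, 0], 0],
    [[0, 0, 0], 0],
  ],
)

```text
time_s: 7.3
eef_pos: [0.5329, -0.1866, 0.193]
eef_rot: [0.011, 0.656, 0.755, 0.003]
wrist_force: [-1.0, -0.7, -8.2]
opening: 0.1
```

Run:
```python
from st import *
st()
s=Cam("side");s.save("s11.png",(280,130,400,230),6)
```

```text
t 7.3 pos [ 0.5329 -0.1866  0.193 ] yawY 8.05 zax [ 0.02 -0.01 -1.  ] F [-1.  -0.7 -8.2] T [-0.43  0.15 -0.06] op 0.1 q [-0.55  0.18  1.69  0.    1.25 -0.69]
```

View pics/s11.png

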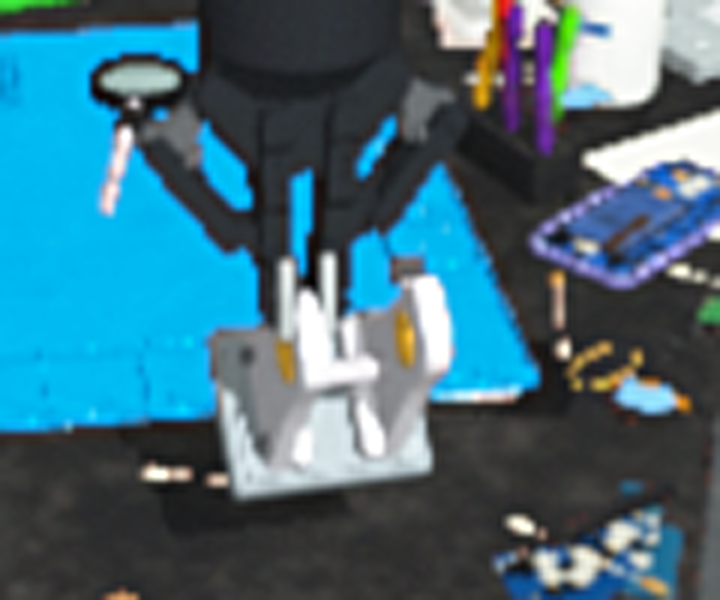

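Call:
drive_tool(
  deltas=[
    [[0, 0.02, 0.045], 0],
    [[0, 0.02, 0.045], 0],
    [[0, 0, -0.01], 0],
    [[0, 0, 0.04], 0],
    [[0, 0, 0], 0],
    [[0, 0, 0], 0],
  ],
)

```text
time_s: 7.95
eef_pos: [0.5276, -0.1465, 0.3013]
eef_rot: [-0.001, 0.658, 0.753, 0.001]
wrist_force: [0.1, 0.5, -9.3]
opening: 0.098
```

Run:
```python
from st import *
st()
s=Cam("side");s.save("s12.png",(280,90,400,210),5)
```

```text
t 7.95 pos [ 0.5276 -0.1465  0.3013] yawY 7.72 zax [-0.     0.002 -1.   ] F [ 0.1  0.5 -9.3] T [ 0.04 -0.01 -0.02] op 0.098 q [-0.49  0.07  1.59  0.    1.48 -0.62]
```

View pics/s12.png

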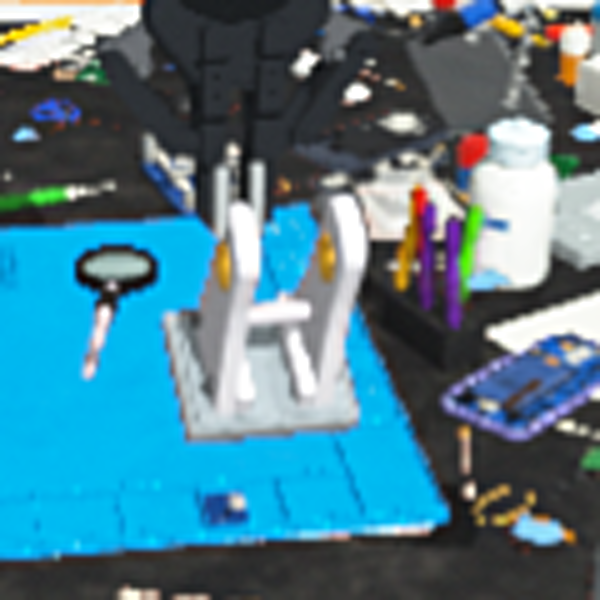

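Call:
drive_tool(
  deltas=[
    [[0, 0, -0.015], 0],
    [[0, 0, -0.025], 0],
    [[0, 0, -0.025], 0],
    [[0, 0, -0.025], 0],
    [[0, 0, -0.025], 0],
    [[0, 0, -0.02], 0],
    [[0, 0, -0.01], 0],
    [[0, 0, 0], 0],
  ],
)

```text
time_s: 8.8
eef_pos: [0.521, -0.1467, 0.1365]
eef_rot: [-0.009, 0.66, 0.751, -0.001]
wrist_force: [-0.9, 0.8, -7.2]
opening: 0.096
```

Run:
```python
from st import *
st()
s=Cam("side");s.save("s13.png",(280,120,400,240),5)
```

```text
t 8.8 pos [ 0.521  -0.1467  0.1365] yawY 7.42 zax [-0.015  0.011 -1.   ] F [-0.9  0.8 -7.2] T [-0.05  0.22 -0.04] op 0.096 q [-0.5   0.22  1.76  0.    1.18 -0.63]
```

View pics/s13.png

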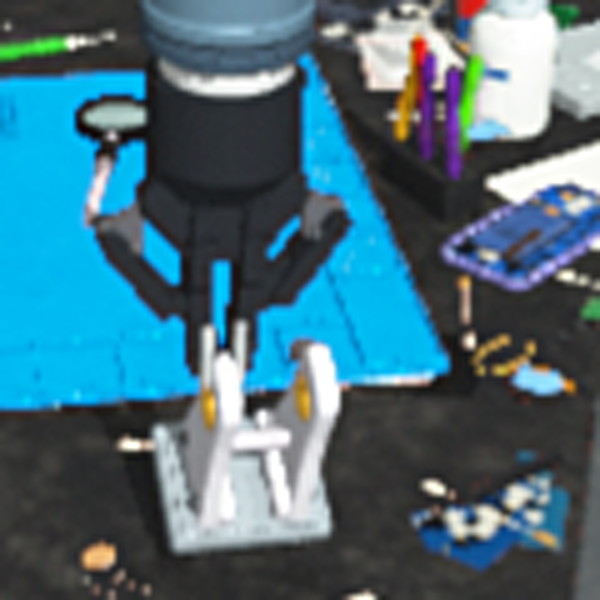

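Call:
drive_tool(
  deltas=[
    [[0, 0, -0.008], 0],
    [[0, 0, -0.005], 0],
    [[0, 0, -0.003], 0],
    [[0, 0, 0], 0],
  ],
)

```text
time_s: 9.25
eef_pos: [0.5236, -0.1482, 0.1231]
eef_rot: [-0.006, 0.66, 0.751, 0.0]
wrist_force: [-0.5, -0.4, -7.3]
opening: 0.099
```

```bash
python3 st.py
```

```text
t 9.25 pos [ 0.5236 -0.1482  0.1231] yawY 7.41 zax [-0.009  0.008 -1.   ] F [-0.5 -0.4 -7.3] T [-0.23  0.1   0.02] op 0.099 q [-0.5   0.24  1.77  0.    1.14 -0.63]
```

Call:
drive_tool(
  deltas=[
    [[0, 0, -0.003], 0],
    [[0, 0, -0.003], 0],
    [[0, 0, 0], 0],
  ],
)

```text
time_s: 9.55
eef_pos: [0.5252, -0.1508, 0.1222]
eef_rot: [-0.003, 0.66, 0.752, -0.001]
wrist_force: [-0.5, -0.4, -7.6]
opening: 0.1
```

Run:
```python
from st import *
st()
s=Cam("side");s.save("s14.png",(280,140,400,240),6)
```

```text
t 9.55 pos [ 0.5252 -0.1508  0.1222] yawY 7.46 zax [-0.006  0.002 -1.   ] F [-0.5 -0.4 -7.6] T [-0.37  0.12  0.01] op 0.1 q [-0.5   0.25  1.77 -0.    1.14 -0.63]
```

View pics/s14.png

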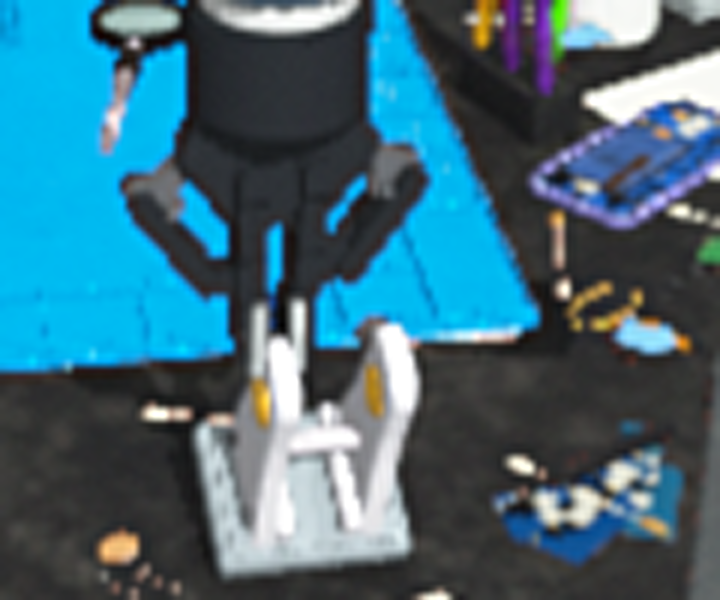

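Run:
```python
from st import *
s=Cam("side")
px=lambda x,y:(280+x/6-.42,140+y/6-.42)
for z in (0,.01):
  print(z,"BL",s.plane(px(224,577),z),"BR",s.plane(px(410,553),z))
for z in (.016,.03): print(z,"TL",s.plane(px(195,424),z),"BLtop",s.plane(px(222,560),z))
print("bush a",s.plane(px(262,402),.1),"b",s.plane(px(374,390),.1))
print("head a top",s.plane(px(280,340),.13),"b",s.plane(px(395,325),.13))
st()
s.save("s15.png",(305,180,360,240),11)
```

```text
0 BL [ 0.50616796 -0.13998067  0.        ] BR [ 0.59385143 -0.13044611  0.        ]
0.01 BL [ 0.50515354 -0.1522225   0.01      ] BR [ 0.59159944 -0.14282252  0.01      ]
0.016 TL [ 0.50057321 -0.04065892  0.016     ] BLtop [ 0.50468783 -0.14737108  0.016     ]
0.03 TL [ 0.49923333 -0.06020138  0.03      ] BLtop [ 0.50326476 -0.16475622  0.03      ]
bush a [ 0.5228084  -0.14418613  0.1       ] b [ 0.57259579 -0.13959075  0.1       ]
head a top [ 0.53071795 -0.14132065  0.13      ] b [ 0.58160605 -0.13420078  0.13      ]
t 9.65 pos [ 0.5253 -0.1505  0.1217] yawY 7.45 zax [-0.005  0.003 -1.   ] F [-0.4 -1.1 -5.5] T [-0.3   0.14 -0.1 ] op 0.096 q [-0.5   0.25  1.77 -0.    1.13 -0.63]
```

View pics/s15.png

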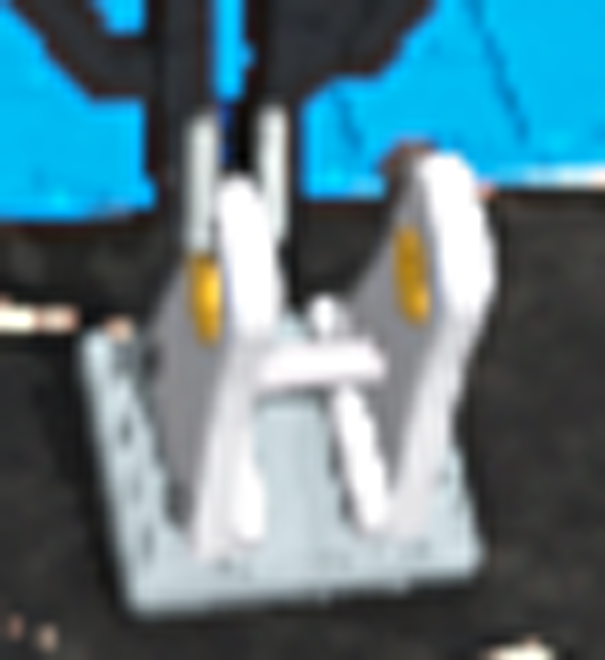

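Call:
drive_tool(
  deltas=[
    [[-0.001, 0.008, 0], 0],
    [[-0.001, 0.008, 0], 0],
    [[-0.001, 0.008, -0.001], 0],
    [[0, 0.005, -0.002], 0],
    [[0, 0, 0], 0],
  ],
)

```text
time_s: 10.15
eef_pos: [0.5232, -0.1206, 0.1213]
eef_rot: [-0.0, 0.659, 0.752, -0.002]
wrist_force: [0.4, 1.1, -6.5]
opening: 0.098
```

Run:
```python
from st import *
st()
s=Cam("side");s.save("s16.png",(305,180,360,240),11)
```

```text
t 10.15 pos [ 0.5232 -0.1206  0.1213] yawY 7.48 zax [-0.003 -0.002 -1.   ] F [ 0.4  1.1 -6.5] T [0.1  0.08 0.04] op 0.098 q [-0.45  0.23  1.79 -0.    1.12 -0.58]
```

View pics/s16.png

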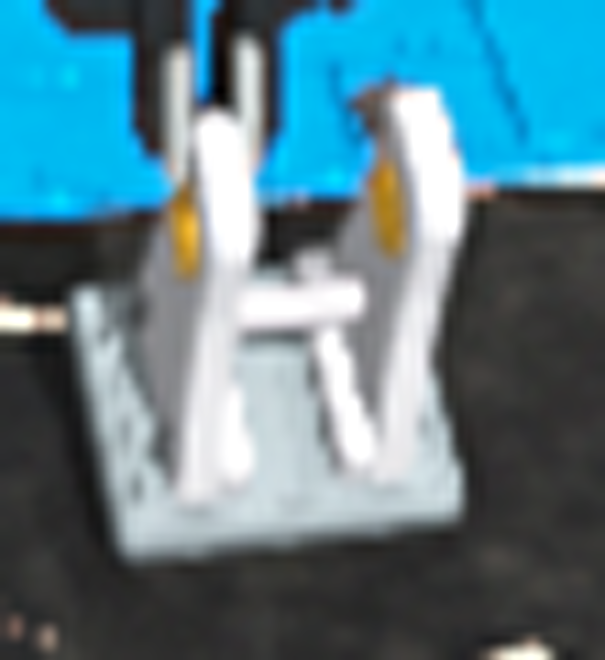

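Call:
drive_tool(
  deltas=[
    [[0, 0, -0.002], 0],
    [[0, 0, -0.002], 0],
    [[0, 0, 0], 0],
  ],
)

```text
time_s: 10.5
eef_pos: [0.5231, -0.1205, 0.1212]
eef_rot: [-0.0, 0.659, 0.752, -0.002]
wrist_force: [-0.1, 1.3, -5.3]
opening: 0.092
```

Call:
drive_tool(
  deltas=[
    [[0, 0, 0], 0],
    [[0, 0, 0], 0],
    [[0, 0, 0], 0],
    [[0, 0, 0], 0],
  ],
  gripper=0.35,
)

```text
time_s: 10.9
eef_pos: [0.5248, -0.1201, 0.1217]
eef_rot: [0.001, 0.659, 0.752, -0.001]
wrist_force: [-0.1, -0.7, -0.4]
opening: 0.352
```

Run:
```python
from st import *
st()
s=Cam("side");s.save("s17.png",(305,180,360,240),11)
```

```text
t 10.9 pos [ 0.5248 -0.1201  0.1217] yawY 7.57 zax [ 0.    -0.003 -1.   ] F [-0.1 -0.7 -0.4] T [0.05 0.   0.02] op 0.352 q [-0.44  0.23  1.79 -0.    1.12 -0.58]
```

View pics/s17.png

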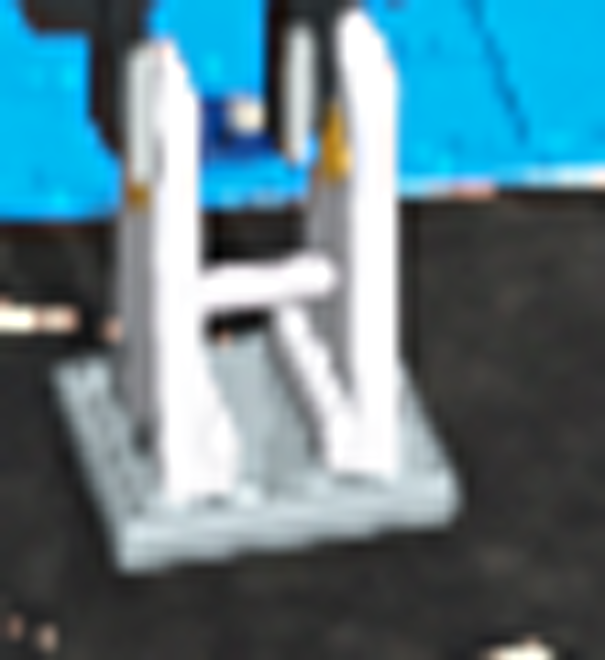

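Call:
drive_tool(
  deltas=[
    [[0, 0, 0.02], 0],
    [[0, 0, 0.03], 0],
    [[0, 0, 0.04], 0],
    [[-0.004, 0.04, 0.02], -0.1],
    [[-0.004, 0.048, 0], -0.1],
    [[-0.004, 0.048, 0], -0.1],
    [[-0.004, 0.048, 0], 0],
    [[-0.004, 0.048, 0], 0],
    [[-0.004, 0.048, 0], 0],
    [[-0.004, 0.048, 0], 0],
  ],
)

```text
time_s: 11.95
eef_pos: [0.496, 0.2136, 0.2372]
eef_rot: [0.002, 0.772, 0.635, 0.003]
wrist_force: [0.9, -0.2, 0.6]
opening: 0.356
```

Run:
```python
from st import *
st()
s=Cam("side");s.save("s18.png",(295,180,365,240),11)
t=Cam("top");t.save("t18.png",(290,140,390,230),8)
```

```text
t 11.95 pos [0.496  0.2136 0.2372] yawY -11.09 zax [ 0.007  0.001 -1.   ] F [ 0.9 -0.2  0.6] T [-0.01 -0.03  0.02] op 0.356 q [ 0.19  0.09  1.69 -0.    1.35  0.38]
```

View pics/s18.png

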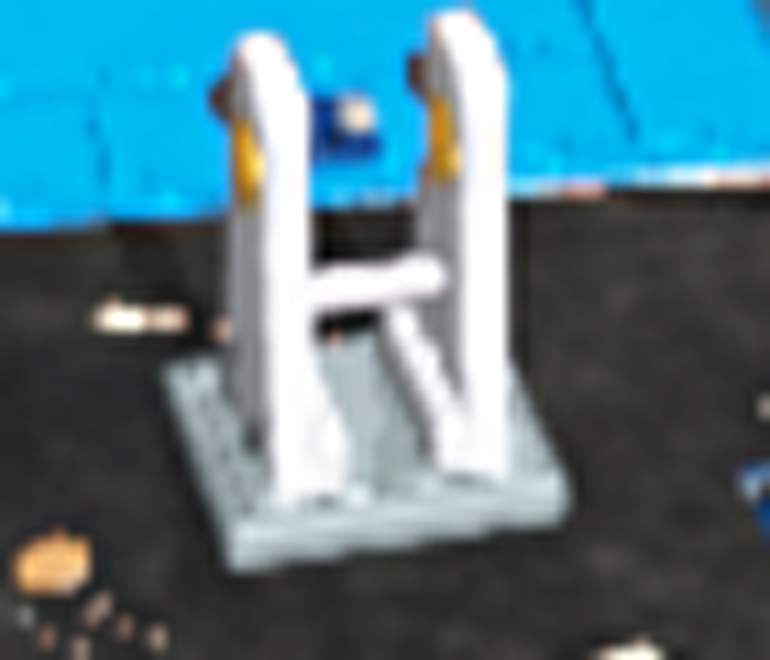

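View pics/t18.png

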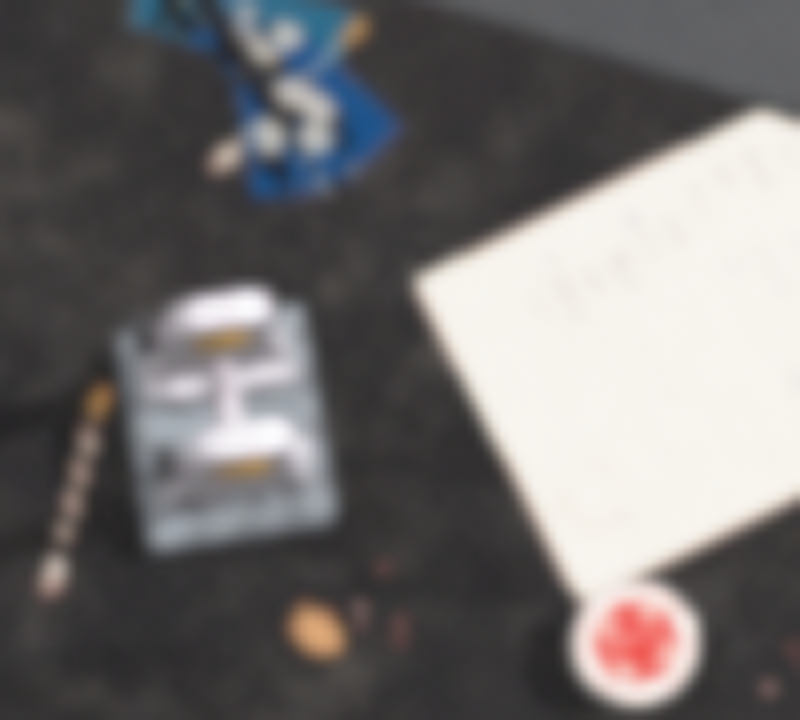

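Run:
```python
from st import *
s=Cam("side");t=Cam("top")
def gold(c,box):
    h=cv2.cvtColor(c.f,cv2.COLOR_RGB2HSV)[box[1]:box[3],box[0]:box[2]]
    w=np.where((h[...,0]>14)&(h[...,0]<30),np.clip(h[...,1].astype(float)-60,0,None),0)
    m=(w>0).astype(np.uint8);n,l,stt,ce=cv2.connectedComponentsWithStats(m,connectivity=8)
    out=[]
    for i in range(1,n):
        if stt[i,4]>=3:
            ys,xs=np.where(l==i);ww=w[ys,xs];out.append((round(box[0]+(xs*ww).sum()/ww.sum(),2),round(box[1]+(ys*ww).sum()/ww.sum(),2),stt[i,4]))
    return out
print("S",gold(s,(310,183,345,205)));print("T",gold(t,(308,175,335,205)))
T=lambda x,y:(290+x/8-.44,140+y/8-.44);S=lambda x,y:(295+x/11-.46,180+y/11-.46)
for n,a,z in [("TL",(115,335),.016),("TR",(303,303),.016),("BRb",(340,520),0.0),("BLb",(150,553),0)]: print(n,t.plane(T(*a),z))
for n,a,z in [("BLs",(233,570),0),("BRs",(560,525),0.0),("BLtop",(230,540),.016),("BRtop",(563,492),.016),("TLtop",(165,368),.016)]: print(n,s.plane(S(*a),z))
for n,a,b in [("a",(245,467),(247,160)),("b",(225,340),(443,140))]: print(n,tri(t,T(*a),s,S(*b)))
```

```text
S [(np.float64(334.65), np.float64(192.32), np.int32(20)), (np.float64(316.85), np.float64(194.18), np.int32(19))]
T [(np.float64(317.61), np.float64(182.17), np.int32(12)), (np.float64(320.65), np.float64(198.16), np.int32(9))]
TL [ 0.57848552 -0.0396825   0.016     ]
TR [ 0.59125647 -0.11604074  0.016     ]
BRb [ 0.50450314 -0.13060275  0.        ]
BLb [ 0.49145607 -0.05332805  0.        ]
BLs [ 0.50451701 -0.12038265  0.        ]
BRs [ 0.58991056 -0.10969039  0.        ]
BLtop [ 0.5031881  -0.12835039  0.016     ]
BRtop [ 0.58911132 -0.11654015  0.016     ]
TLtop [ 0.49218364 -0.05366259  0.016     ]
a (array([ 0.51052123, -0.0898336 ,  0.10407797]), np.float64(0.000885501922854259))
b (array([ 0.56006484, -0.08272031,  0.10238226]), np.float64(0.000964869606064655))
```

Call:
drive_tool(
  deltas=[
    [[-0.003, 0.04, -0.03], 0.012],
    [[-0.003, 0.04, -0.03], 0],
    [[-0.003, 0.03, -0.03], 0],
    [[0, 0.012, -0.03], 0],
    [[0, 0, 0], 0],
  ],
)

```text
time_s: 12.65
eef_pos: [0.492, 0.3293, 0.1154]
eef_rot: [0.005, 0.771, 0.637, 0.005]
wrist_force: [-1.0, -0.5, -0.6]
opening: 0.349
```

Run:
```python
from st import *
st()
s=Cam("side");s.save("s19.png",(260,100,340,160),9)
```

```text
t 12.65 pos [0.492  0.3293 0.1154] yawY -10.89 zax [ 0.013 -0.002 -1.   ] F [-1.  -0.5 -0.6] T [-0.04  0.01  0.02] op 0.349 q [ 0.39  0.34  1.66 -0.01  1.13  0.59]
```

View pics/s19.png

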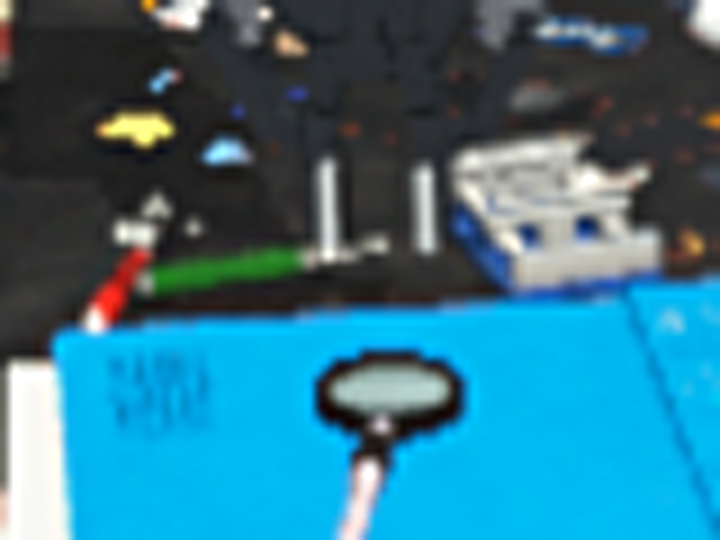

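Call:
drive_tool(
  deltas=[
    [[-0.004, 0.012, -0.025], 0.008],
    [[-0.003, 0.008, -0.025], 0],
    [[0, 0.002, -0.012], 0],
    [[0, 0, 0], 0],
  ],
)

```text
time_s: 13.1
eef_pos: [0.4947, 0.3469, 0.0623]
eef_rot: [0.008, 0.771, 0.637, 0.011]
wrist_force: [-0.3, 0.5, 0.1]
opening: 0.346
```

Run:
```python
from st import *
st()
s=Cam("side");s.save("s20.png",(260,100,340,160),9)
```

```text
t 13.1 pos [0.4947 0.3469 0.0623] yawY -10.91 zax [ 0.027  0.002 -1.   ] F [-0.3  0.5  0.1] T [0.01 0.05 0.03] op 0.346 q [ 0.42  0.43  1.67 -0.01  1.02  0.62]
```

View pics/s20.png

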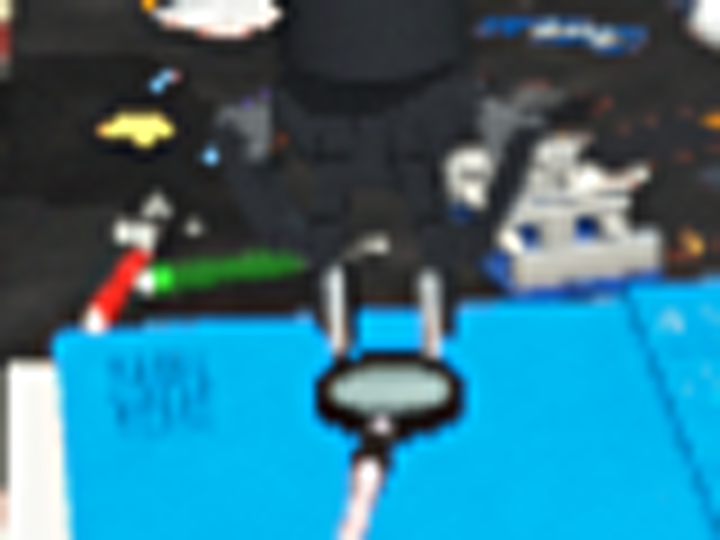

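Call:
drive_tool(
  deltas=[
    [[-0.005, 0.002, -0.012], 0.008],
    [[-0.003, 0.001, -0.012], 0],
    [[-0.001, 0, -0.008], 0],
    [[0, 0, 0], 0],
  ],
)

```text
time_s: 13.55
eef_pos: [0.489, 0.3495, 0.0334]
eef_rot: [0.009, 0.769, 0.639, 0.015]
wrist_force: [0.3, -0.6, -0.2]
opening: 0.348
```

Run:
```python
from st import *
st()
s=Cam("side");s.save("s21.png",(280,110,330,150),14)
```

```text
t 13.55 pos [0.489  0.3495 0.0334] yawY -10.55 zax [ 0.035  0.005 -0.999] F [ 0.3 -0.6 -0.2] T [ 0.03  0.02 -0.03] op 0.348 q [ 0.43  0.46  1.69 -0.01  0.96  0.62]
```

View pics/s21.png

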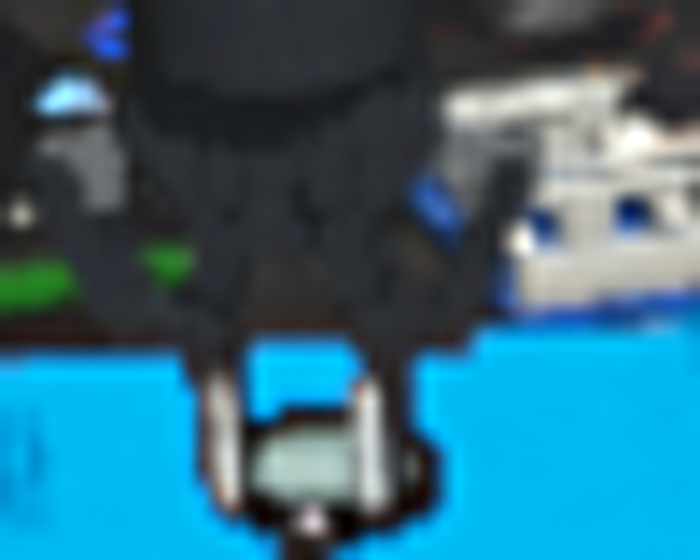

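Call:
drive_tool(
  deltas=[
    [[-0.003, 0, -0.01], 0],
    [[-0.001, 0, -0.009], 0],
    [[-0.001, 0, -0.006], 0],
    [[0, 0, 0], 0],
  ],
)

```text
time_s: 14.0
eef_pos: [0.484, 0.35, 0.007]
eef_rot: [0.009, 0.769, 0.639, 0.016]
wrist_force: [-0.4, -0.7, -0.5]
opening: 0.352
```

```bash
python3 st.py
```

```text
t 14.0 pos [0.484 0.35  0.007] yawY -10.52 zax [ 0.036  0.006 -0.999] F [-0.4 -0.7 -0.5] T [-0.05  0.06  0.01] op 0.352 q [ 0.43  0.5   1.7  -0.01  0.91  0.62]
```

Call:
drive_tool(
  deltas=[
    [[0.001, 0, 0], 0],
    [[0, 0, 0], 0],
    [[0, 0, 0], 0],
    [[0, 0, 0], 0],
    [[0, 0, 0], 0],
  ],
  gripper=0.0,
)

```text
time_s: 14.5
eef_pos: [0.4853, 0.3501, 0.0072]
eef_rot: [0.009, 0.769, 0.639, 0.016]
wrist_force: [-1.5, 0.0, -1.8]
opening: 0.146
```

Run:
```python
from st import *
st()
s=Cam("side");s.save("s22.png",(270,110,330,160),12)
```

```text
t 14.5 pos [0.4853 0.3501 0.0072] yawY -10.52 zax [ 0.036  0.006 -0.999] F [-1.5  0.  -1.8] T [ 0.04 -0.04  0.02] op 0.146 q [ 0.43  0.5   1.7  -0.01  0.91  0.62]
```

View pics/s22.png

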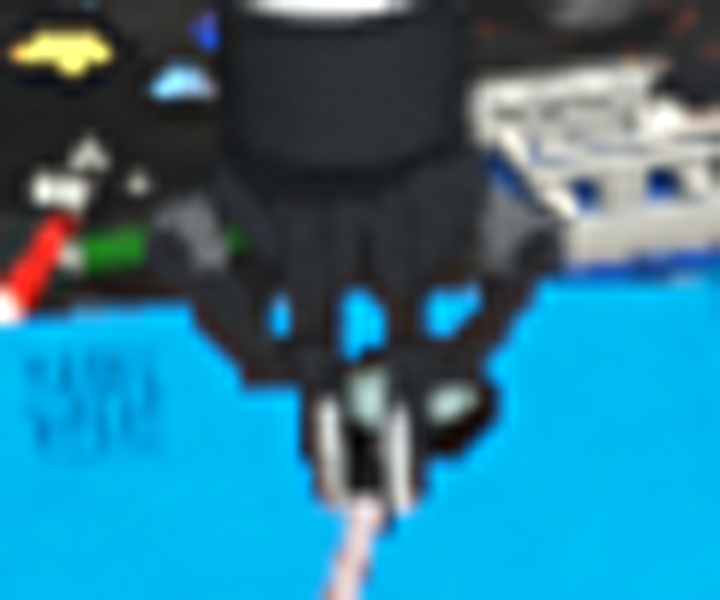

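Call:
drive_tool(
  deltas=[
    [[0, 0, 0.02], 0],
    [[0, 0, 0.035], 0],
    [[0, 0, 0.04], 0],
    [[0, 0, 0.04], 0.05],
    [[-0.005, -0.02, 0.03], 0.1],
    [[-0.01, -0.03, 0.02], 0.14],
    [[-0.01, -0.035, 0], 0.14],
    [[-0.01, -0.035, 0], 0.14],
    [[-0.01, -0.035, 0], 0.14],
    [[-0.01, -0.035, 0], 0.14],
  ],
)

```text
time_s: 15.55
eef_pos: [0.4269, 0.1586, 0.1991]
eef_rot: [0.006, 0.424, 0.906, 0.018]
wrist_force: [0.7, -0.3, -1.4]
opening: 0.145
```

```bash
python3 st.py
```

```text
t 15.55 pos [0.4269 0.1586 0.1991] yawY 39.85 zax [ 0.027  0.028 -0.999] F [ 0.7 -0.3 -1.4] T [-0.03  0.02 -0.01] op 0.145 q [ 0.08 -0.09  1.96  0.03  1.25 -0.63]
```

Call:
drive_tool(
  deltas=[
    [[-0.006, -0.034, 0], 0.14],
    [[-0.006, -0.034, 0], 0.14],
    [[-0.006, -0.034, 0], 0.14],
    [[-0.006, -0.034, 0], 0.14],
    [[-0.006, -0.034, 0], 0.14],
    [[-0.006, -0.034, 0], 0.14],
    [[-0.006, -0.03, 0], 0.13],
    [[0, -0.01, 0], 0],
    [[0, 0, 0], 0],
  ],
)

```text
time_s: 16.45
eef_pos: [0.3836, -0.0826, 0.2005]
eef_rot: [0.0, -0.035, 0.999, 0.018]
wrist_force: [-0.3, 0.5, -0.5]
opening: 0.142
```

Run:
```python
from st import *
st()
s=Cam("side");s.save("s23.png",(240,120,370,240),5)
t=Cam("top");t.save("t23.png",(250,140,370,260),5)
```

```text
t 16.45 pos [ 0.3836 -0.0826  0.2005] yawY 94.04 zax [-0.001  0.037 -0.999] F [-0.3  0.5 -0.5] T [0.01 0.01 0.  ] op 0.142 q [-0.54 -0.22  2.06  0.03  1.32 -2.19]
```

View pics/s23.png

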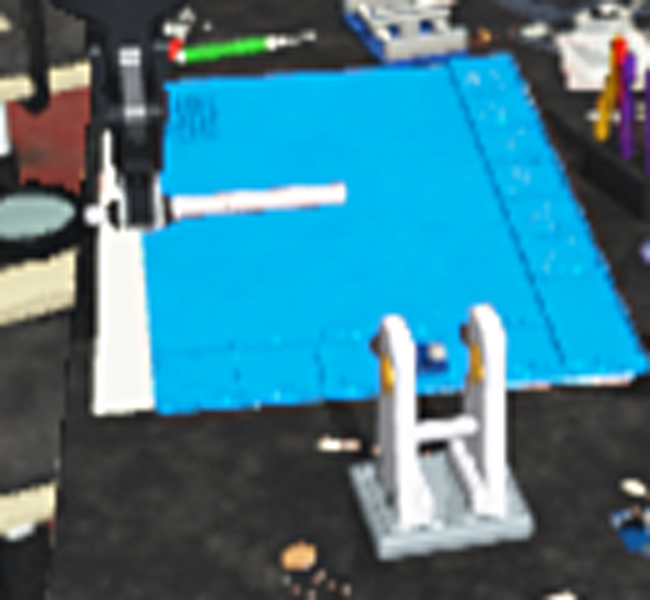

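View pics/t23.png

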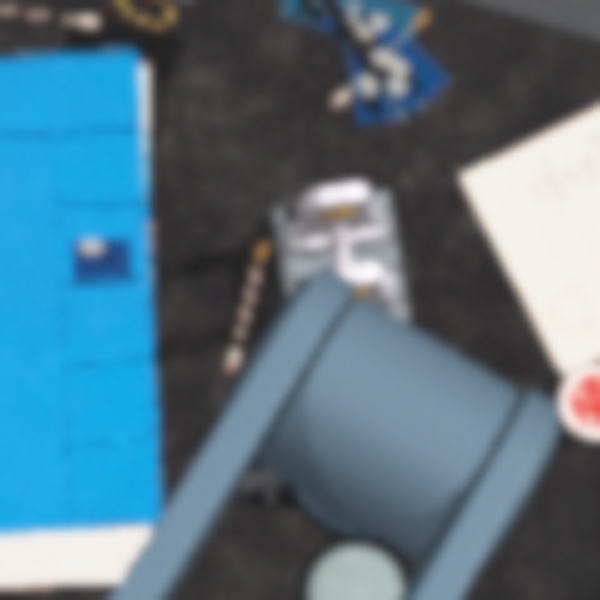

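Call:
drive_tool(
  deltas=[
    [[-0.001, -0.012, -0.03], 0.077],
    [[-0.001, -0.008, -0.03], 0],
    [[0, -0.005, -0.02], 0],
    [[0, 0, 0], 0],
    [[0, 0, 0], 0],
  ],
)

```text
time_s: 17.05
eef_pos: [0.3831, -0.1024, 0.1196]
eef_rot: [0.001, -0.078, 0.997, 0.018]
wrist_force: [-0.4, -0.3, -0.9]
opening: 0.14
```

```bash
cat > rod.py <<'E'
from st import *
def rodline(s,o,dz=.0038,show=None):
    m=rot(o["eef_rot"]);y=m[:,1];p=np.array(o["eef_pos"]);z=p[2]+dz
    r=np.array([y[1],-y[0],0]);r/=np.linalg.norm(r)   # rod dir
    g=p.copy();g[2]=z;g+= -m[:,2]*0
    a=s.proj([g+.035*r])[0];b=s.proj([g+.10*r])[0]
    return g,r,a,b
E
python3 - <<'E'
from rod import *
st()
s=Cam("side");o=get_obs();g,r,a,b=rodline(s,o);print(g,r,a,b)
s.save("s24.png",(250,150,350,220),8)
print((a-[250,150])*8,(b-[250,150])*8)
E
```

```text
t 17.05 pos [ 0.3831 -0.1024  0.1196] yawY 98.98 zax [-0.001  0.037 -0.999] F [-0.4 -0.3 -0.9] T [-0.03 -0.02  0.03] op 0.14 q [-0.59 -0.08  2.13  0.03  1.12 -2.33]
[ 0.38308697 -0.10240898  0.12355402] [0.98772082 0.15622924 0.        ] [282.11844598 191.22485957] [306.01186641 187.98792704]
[256.94756784 329.79887658] [448.09493132 303.90341633]
```

View pics/s24.png

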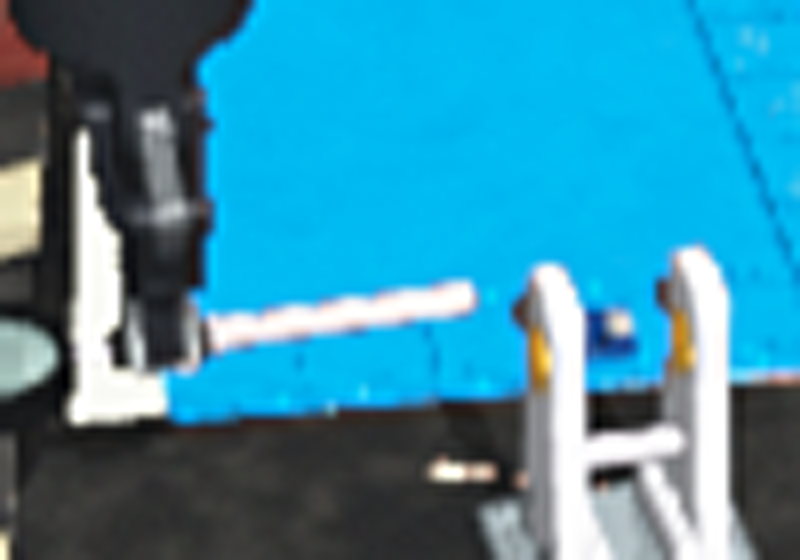

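```bash
cat >> rod.py <<'E'
def fit(c,x0,x1,y0,y1):
    f=c.f.astype(float);xs=[];ys=[]
    for x in range(x0,x1):
        col=f[y0:y1,x];bl=col[:,0]   # red channel: rod light pinkish, mat has low red
        w=np.clip(bl-90,0,None)
        if w.sum()>60: xs.append(x);ys.append(y0+(w*np.arange(y1-y0)).sum()/w.sum())
    p=np.polyfit(xs,ys,1);return xs[0],xs[-1],p,np.abs(np.polyval(p,xs)-ys).max()
E
python3 - <<'E'
from rod import *
s=Cam("side");o=get_obs();g,r,a,b=rodline(s,o)
x0,x1,p,res=fit(s,279,312,180,196);print(x0,x1,res)
for q in(a,b): print(q,np.polyval(p,q[0]))
print("tip pred",s.proj([g+.106*r]))
t=Cam("top");t.save("t24.png",(280,160,350,250),8)
st()
E
```

```text
279 309 0.38556250419151183
[282.23887606 191.16283387] 190.26412858704305
[306.14113432 187.92276953] 186.90593037061575
tip pred [[308.31925609 187.62784271]]
t 17.2 pos [ 0.3837 -0.1031  0.1204] yawY 99.0 zax [ 0.001  0.035 -0.999] F [ 0.6 -0.3 -1.8] T [-0.02  0.   -0.01] op 0.139 q [-0.59 -0.08  2.13  0.03  1.12 -2.33]
```

View pics/t24.png

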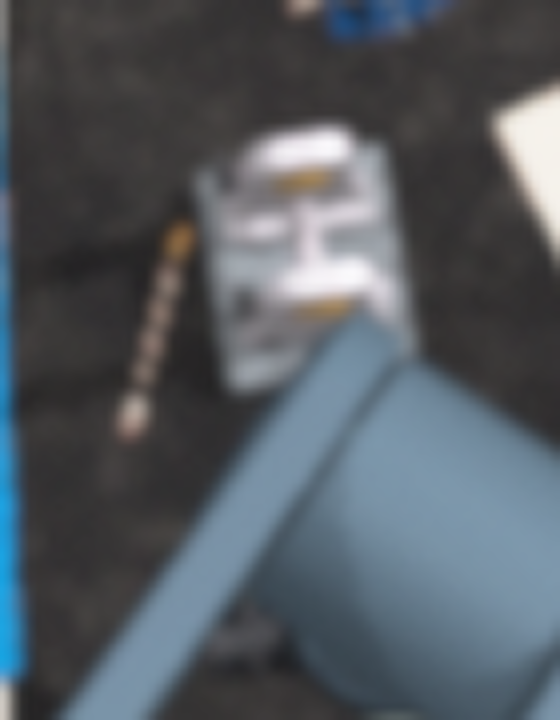

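Run:
```python
from rod import *
s=Cam("side");t=Cam("top")
c=np.array([.5417,-.085,.1]);
for yaw in(8.4,):
  e=np.array([np.cos(np.radians(yaw)),np.sin(np.radians(yaw)),0])
  for k in(-.032,.018): print(s.proj([c+k*e]),t.proj([c+k*e]))
  # screws knob & head edges
```

```text
[[316.59420655 195.36091633]] [[320.10037404 198.096562  ]]
[[334.33380464 192.98714244]] [[317.56072677 182.16519942]]
```

Call:
drive_tool(
  deltas=[
    [[-0.001, -0.003, -0.01], -0.01],
    [[-0.001, -0.002, -0.008], 0],
    [[0, 0, -0.004], 0],
    [[0, 0, 0], 0],
  ],
)

```text
time_s: 17.7
eef_pos: [0.3823, -0.1092, 0.0978]
eef_rot: [0.003, -0.073, 0.997, 0.016]
wrist_force: [-1.3, 0.7, -1.2]
opening: 0.143
```

Run:
```python
from rod import *
s=Cam("side");st();o=get_obs();g,r,a,b=rodline(s,o)
x0,x1,p,res=fit(s,279,309,185,203);print(x0,x1,res,p)
for q in(a,b): print(q,np.polyval(p,q[0]))
print("at bushings",np.polyval(p,[316.85,334.65]),"want 194.18 192.32")
s.save("s25.png",(260,160,350,220),8)
```

```text
t 17.75 pos [ 0.3824 -0.1093  0.098 ] yawY 98.36 zax [ 0.004  0.033 -0.999] F [-0.5 -0.3 -1.1] T [-0.02  0.03 -0.04] op 0.143 q [-0.6  -0.04  2.14  0.03  1.05 -2.34]
279 308 0.16637498681478746 [-1.40968987e-01  2.38418684e+02]
[282.36072019 199.53823501] 198.61457916776283
[306.17384184 196.36201158] 195.25766752663156
at bushings [193.75266032 191.24341235] want 194.18 192.32
```

View pics/s25.png

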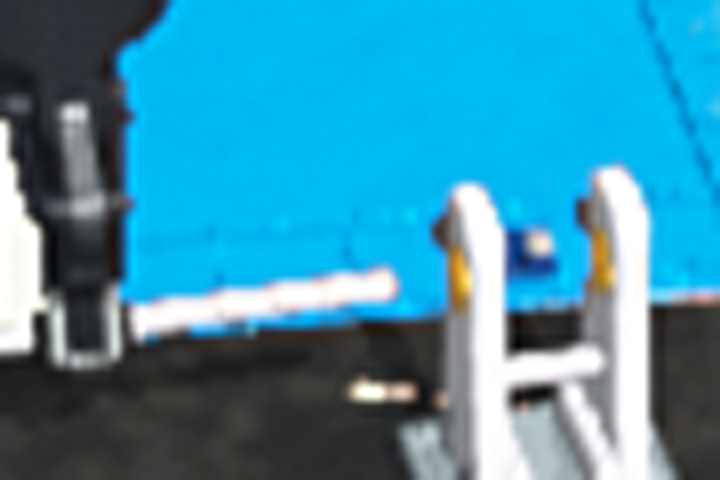

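Call:
drive_tool(
  deltas=[
    [[0.006, 0.001, -0.002], -0.006],
    [[0.008, 0.001, 0], 0],
    [[0.006, 0.001, 0], 0],
    [[0, 0, 0], 0],
  ],
)

```text
time_s: 18.15
eef_pos: [0.4049, -0.1064, 0.0962]
eef_rot: [0.004, -0.069, 0.997, 0.016]
wrist_force: [0.1, 0.2, -1.8]
opening: 0.143
```

Run:
```python
from rod import *
s=Cam("side");st();o=get_obs();g,r,a,b=rodline(s,o)
x0,x1,p,res=fit(s,285,309,185,203);print(x0,x1,res,p)
print("at bushings",np.polyval(p,[316.85,334.65]),"want 194.18 192.32")
s.save("s26.png",(280,165,350,215),11)
# stand frame coordinates of tip
c=np.array([.5417,-.085,.1]);e=np.array([np.cos(.1466),np.sin(.1466),0]);n=np.array([-e[1],e[0],0]);tip=g+.106*r-c;print("tip stand",tip@e,tip@n,tip[2])
```

```text
t 18.2 pos [ 0.4045 -0.1063  0.0962] yawY 97.96 zax [ 0.005  0.033 -0.999] F [-0.3 -0.2 -1.4] T [-0.   -0.07 -0.02] op 0.144 q [-0.57  0.01  2.1   0.04  1.05 -2.29]
285 308 0.1690121939805067 [-1.42326739e-01  2.39540910e+02]
at bushings [194.44468297 191.91126701] want 194.18 192.32
tip stand -0.03279624833136632 -0.0018378016800101012 -3.550903404010708e-05
```

View pics/s26.png

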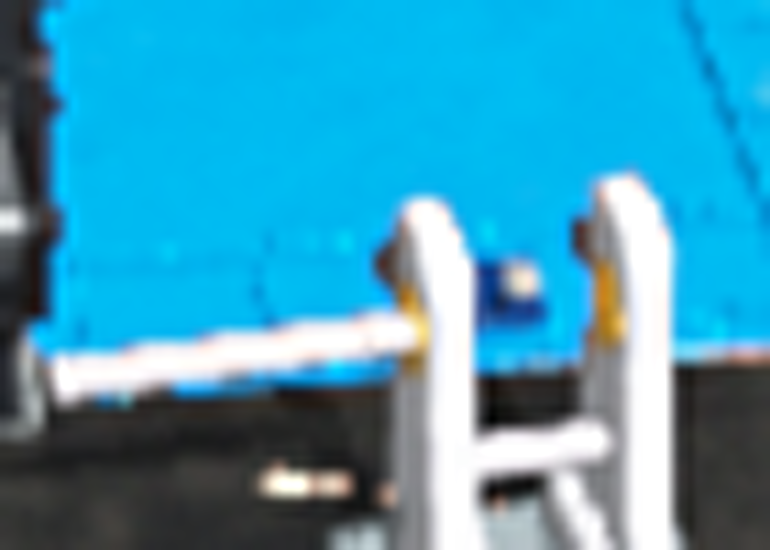

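Call:
drive_tool(
  deltas=[
    [[0.005, 0.0015, 0], 0],
    [[0.005, 0.001, 0], 0],
    [[0, 0, 0], 0],
  ],
)

```text
time_s: 18.5
eef_pos: [0.414, -0.1031, 0.0959]
eef_rot: [0.002, -0.07, 0.997, 0.017]
wrist_force: [-0.2, -0.1, -2.2]
opening: 0.141
```

```bash
cat > chk.py <<'E'
from rod import *
import sys
s=Cam("side");st();o=get_obs();g,r,a,b=rodline(s,o)
c=np.array([.5417,-.085,.1]);e=np.array([np.cos(.1466),np.sin(.1466),0]);n=np.array([-e[1],e[0],0]);tip=g+.106*r-c;print("tip stand",np.round([tip@e,tip@n,tip[2]],4))
s.save(sys.argv[1],(280,165,350,215),11)
E
python3 chk.py s27.png
```

```text
t 18.55 pos [ 0.4137 -0.103   0.0957] yawY 98.01 zax [ 0.002  0.034 -0.999] F [ 0.8  1.  -2.7] T [0.11 0.01 0.09] op 0.141 q [-0.55  0.03  2.08  0.03  1.05 -2.27]
tip stand [-0.0233  0.0002 -0.0005]
```

View pics/s27.png

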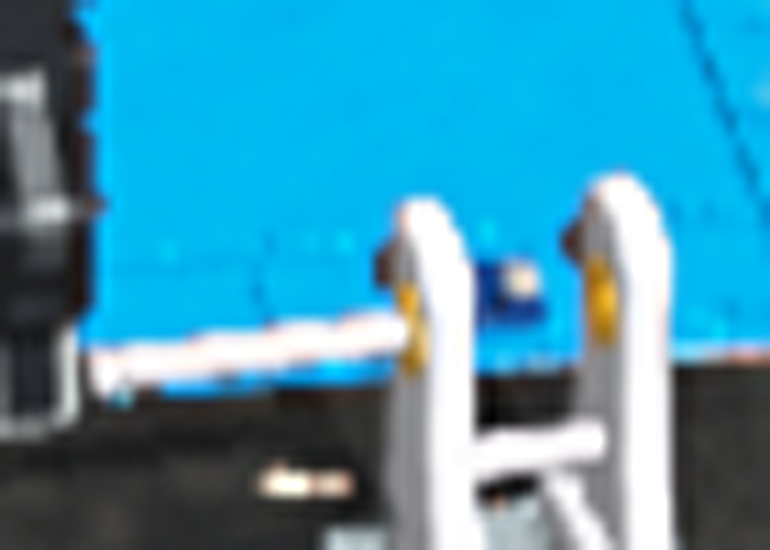

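Call:
drive_tool(
  deltas=[
    [[0.006, 0.0008, 0], 0],
    [[0.008, 0.001, 0], 0],
    [[0.006, 0.001, 0], 0],
    [[0, 0, 0], 0],
  ],
)

```text
time_s: 18.95
eef_pos: [0.4358, -0.0997, 0.0956]
eef_rot: [0.003, -0.07, 0.997, 0.017]
wrist_force: [0.2, 1.1, -2.0]
opening: 0.146
```

```bash
python3 chk.py s28.png
```

```text
t 19.0 pos [ 0.4355 -0.0997  0.0956] yawY 97.99 zax [ 0.003  0.034 -0.999] F [ 0.1  1.  -1.2] T [ 0.07 -0.    0.03] op 0.144 q [-0.51  0.08  2.03  0.04  1.05 -2.24]
tip stand [-0.0012  0.0002 -0.0006]
```

View pics/s28.png

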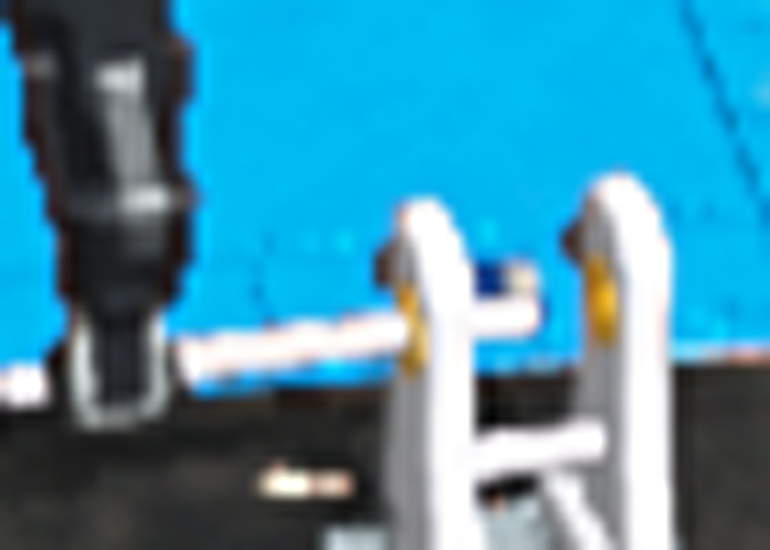

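Call:
drive_tool(
  deltas=[
    [[0.006, 0.0008, 0], 0],
    [[0.007, 0.001, 0], 0],
    [[0.005, 0.0007, 0], 0],
    [[0, 0, 0], 0],
  ],
)

```text
time_s: 19.4
eef_pos: [0.4552, -0.0971, 0.0956]
eef_rot: [0.003, -0.069, 0.997, 0.017]
wrist_force: [-0.5, 0.6, -1.0]
opening: 0.143
```

```bash
python3 chk.py s29.png
```

```text
t 19.45 pos [ 0.455  -0.0971  0.0956] yawY 97.97 zax [ 0.003  0.034 -0.999] F [-0.1  1.4 -2.1] T [ 0.06 -0.06  0.08] op 0.14 q [-0.49  0.12  1.98  0.04  1.05 -2.22]
tip stand [ 0.0184 -0.0001 -0.0006]
```

View pics/s29.png

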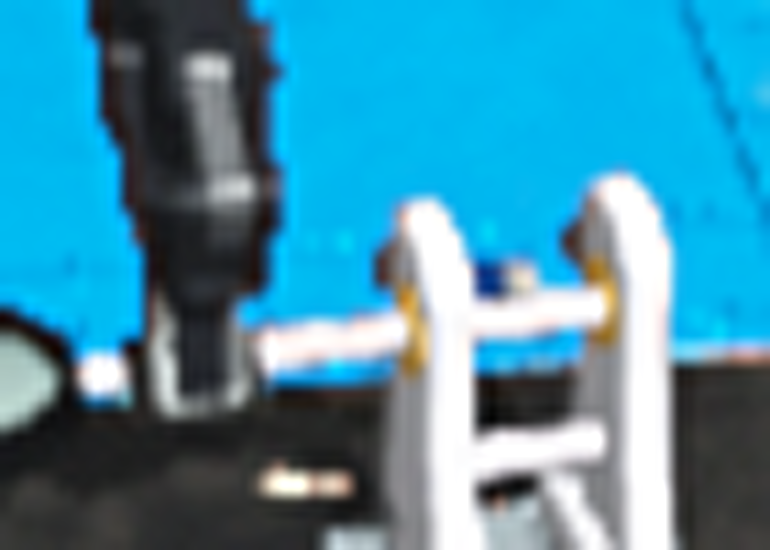

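Call:
drive_tool(
  deltas=[
    [[0.004, 0.0006, 0], 0],
    [[0.005, 0.0007, 0], 0],
    [[0.004, 0.0006, 0], 0],
    [[0, 0, 0], 0],
  ],
)

```text
time_s: 19.85
eef_pos: [0.4654, -0.0955, 0.0954]
eef_rot: [-0.002, -0.07, 0.997, 0.017]
wrist_force: [-3.5, -0.7, 2.0]
opening: 0.141
```

```bash
python3 chk.py s30.png
```

```text
t 19.9 pos [ 0.4653 -0.0954  0.0953] yawY 97.99 zax [-0.005  0.034 -0.999] F [-4.2 -0.5  1.7] T [0.01 0.37 0.01] op 0.139 q [-0.47  0.14  1.95  0.03  1.06 -2.2 ]
tip stand [ 0.0289  0.0001 -0.0009]
```

View pics/s30.png

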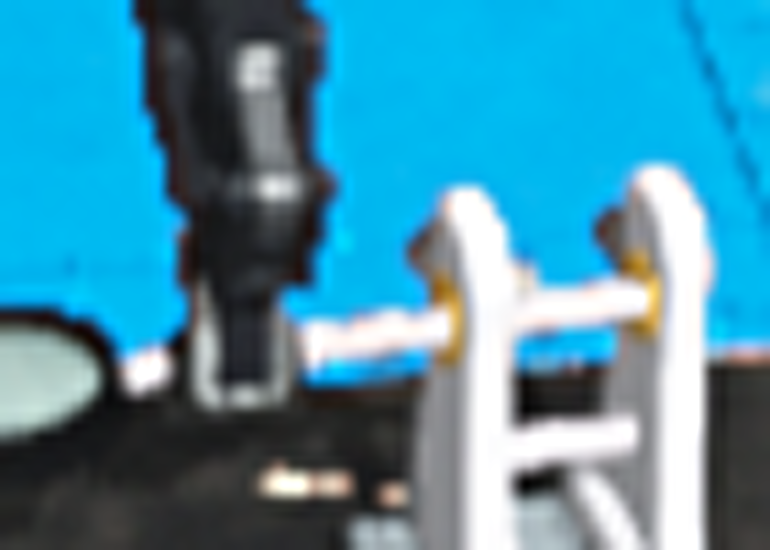

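Call:
drive_tool(
  deltas=[
    [[-0.004, -0.0006, 0], 0],
    [[-0.004, -0.0006, 0], 0],
    [[0, 0, 0], 0],
    [[0, 0, 0], 0],
  ],
)

```text
time_s: 20.3
eef_pos: [0.4573, -0.097, 0.0955]
eef_rot: [-0.0, -0.069, 0.997, 0.017]
wrist_force: [0.6, -0.7, -1.5]
opening: 0.141
```

```bash
python3 chk.py s31.png
python3 - <<'E'
from rod import *
s=Cam("side");s.save("s31b.png",(295,170,365,240),10)
E
```

```text
t 20.35 pos [ 0.4573 -0.097   0.0954] yawY 97.95 zax [-0.003  0.033 -0.999] F [-0.   0.5 -1. ] T [-0.03 -0.03 -0.01] op 0.141 q [-0.48  0.13  1.97  0.03  1.06 -2.21]
tip stand [ 0.0207 -0.0003 -0.0008]
```

View pics/s31b.png

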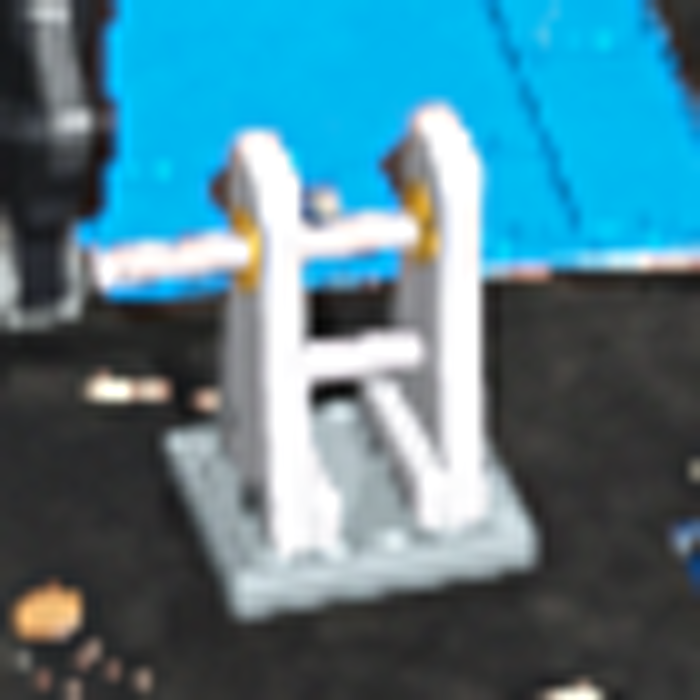

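Run:
```python
from rod import *
s=Cam("side");o=get_obs();g,r,a,b=rodline(s,o)
f=s.f.astype(float)
def col(x,y0,y1):
    w=np.clip(f[y0:y1,x,0]-100,0,None);return y0+(w*np.arange(y1-y0)).sum()/w.sum()
X=list(range(306,318))+list(range(327,336));Y=[col(x,186,202) for x in X]
print([(x,round(y,1)) for x,y in zip(X,Y)])
X=np.array(X);Y=np.array(Y)
for m in (X<320,X>320,X>0): print(np.polyfit(X[m]-320,Y[m],1))
A=s.proj([g+.03*r])[0];B=s.proj([g+.1*r])[0];print("pred",A,B,(B-A)[1]/(B-A)[0])
# pitch effect
d=r*.07+np.array([0,0,-.07*np.sin(np.radians(1))]);B1=s.proj([g+.03*r+d])[0];print("1deg down slope",(B1-A)[1]/(B1-A)[0])
h=cv2.cvtColor(s.f,cv2.COLOR_RGB2HSV)[185:202,314:342]
m=(h[...,0]>14)&(h[...,0]<32)&(h[...,1]>90)
for row,y in zip(m,range(185,202)): print(y,''.join('#' if v else '.' for v in row))
S=lambda x,y:(295+x/10-.45,170+y/10-.45)
P=[s.plane(S(*q),z) for q,z in [((240,617),0),((537,568),0),((238,590),.016),((540,540),.016),((165,437),.016)]]
for q in P: print(q)
print(np.degrees(np.arctan2(*(P[1]-P[0])[[1,0]])),np.degrees(np.arctan2(*(P[3]-P[2])[[1,0]])))
```

```text
[(306, np.float64(196.2)), (307, np.float64(195.9)), (308, np.float64(195.8)), (309, np.float64(195.5)), (310, np.float64(195.5)), (311, np.float64(195.5)), (312, np.float64(195.5)), (313, np.float64(195.3)), (314, np.float64(195.2)), (315, np.float64(194.9)), (316, np.float64(194.6)), (317, np.float64(194.6)), (327, np.float64(192.1)), (328, np.float64(192.3)), (329, np.float64(193.1)), (330, np.float64(192.9)), (331, np.float64(192.6)), (332, np.float64(192.6)), (333, np.float64(192.5)), (334, np.float64(192.6)), (335, np.float64(193.8))]
[-1.37399688e-01  1.94207152e+02]
[1.00285932e-01 1.91621911e+02]
[-1.29431616e-01  1.94220848e+02]
pred [308.22644757 196.66194684] [333.21534189 193.42558839] -0.129511871024093
1deg down slope -0.1146383609121973
185 ............................
186 ............................
187 ............................
188 .....................##.....
189 .....................###....
190 ......................##....
191 ....##................##....
192 ....###................#....
193 .....##................##...
194 ......#................##...
195 ......#...............##....
196 ......#.....................
197 .....##.....................
198 .....##.....................
199 ............................
200 ............................
201 ............................
[ 0.51242841 -0.12062783  0.        ]
[ 0.59844783 -0.10624068  0.        ]
[ 0.51117884 -0.12872716  0.016     ]
[ 0.59748619 -0.11401281  0.016     ]
[ 0.49645726 -0.05532399  0.016     ]
9.495101157152993 9.675210271707433
```

Call:
drive_tool(
  deltas=[
    [[0, -0.0015, 0], 0.02],
    [[0, -0.0015, 0], 0.02],
    [[0, 0, 0], 0],
    [[0, 0, 0], 0],
  ],
)

```text
time_s: 20.85
eef_pos: [0.4577, -0.1003, 0.0955]
eef_rot: [-0.001, -0.091, 0.996, 0.017]
wrist_force: [0.5, -0.6, -2.0]
opening: 0.141
```

```bash
cat > chk2.py <<'E'
from rod import *
import sys
st();s=Cam("side")
f=s.f.astype(float)
h=cv2.cvtColor(s.f,cv2.COLOR_RGB2HSV)
m=(h[...,0]>14)&(h[...,0]<32)&(h[...,1]>90)
for y in range(185,201): print(y,''.join('#' if v else '.' for v in m[y,312:345]))
s.save(sys.argv[1],(285,165,355,235),10)
E
python3 chk2.py s32.png
```

```text
t 20.85 pos [ 0.4577 -0.1003  0.0955] yawY 100.48 zax [-0.004  0.033 -0.999] F [ 0.5 -0.6 -2. ] T [-0.02  0.03  0.06] op 0.141 q [-0.49  0.13  1.97  0.03  1.06 -2.26]
185 .................................
186 .................................
187 .................................
188 .......................##........
189 .......................###.......
190 ........................##.......
191 ......##................##.......
192 ......###................#.......
193 .......##................##......
194 ........#...............###......
195 ........#...............##.......
196 ........#........................
197 .......##........................
198 .......##........................
199 .................................
200 .................................
```

View pics/s32.png

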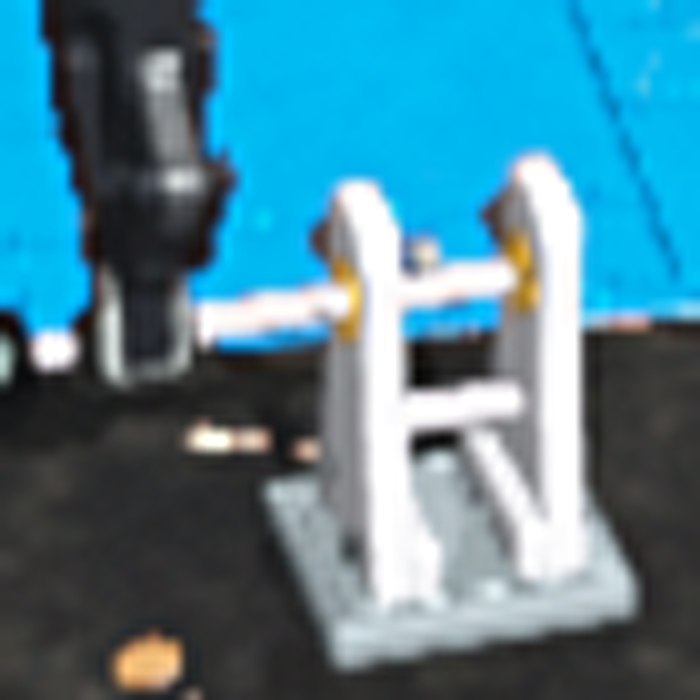

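Call:
drive_tool(
  deltas=[
    [[0.004, 0.0007, 0], 0],
    [[0.004, 0.0007, 0], 0],
    [[0, 0, 0], 0],
  ],
)

```text
time_s: 21.2
eef_pos: [0.4662, -0.0986, 0.0954]
eef_rot: [-0.001, -0.091, 0.996, 0.017]
wrist_force: [-0.2, -0.5, -1.5]
opening: 0.142
```

```bash
python3 chk2.py s33.png
```

```text
t 21.2 pos [ 0.4662 -0.0986  0.0954] yawY 100.47 zax [-0.005  0.033 -0.999] F [-0.2 -0.5 -1.5] T [0.03 0.03 0.03] op 0.142 q [-0.48  0.15  1.95  0.03  1.06 -2.25]
185 .................................
186 .................................
187 .................................
188 .......................##........
189 .......................###.......
190 .........................#.......
191 ......##.................#.......
192 ......###........................
193 .......##.................#......
194 ........#................##......
195 ........#...............##.......
196 ........#........................
197 .......##........................
198 .......##........................
199 .................................
200 .................................
```

View pics/s33.png

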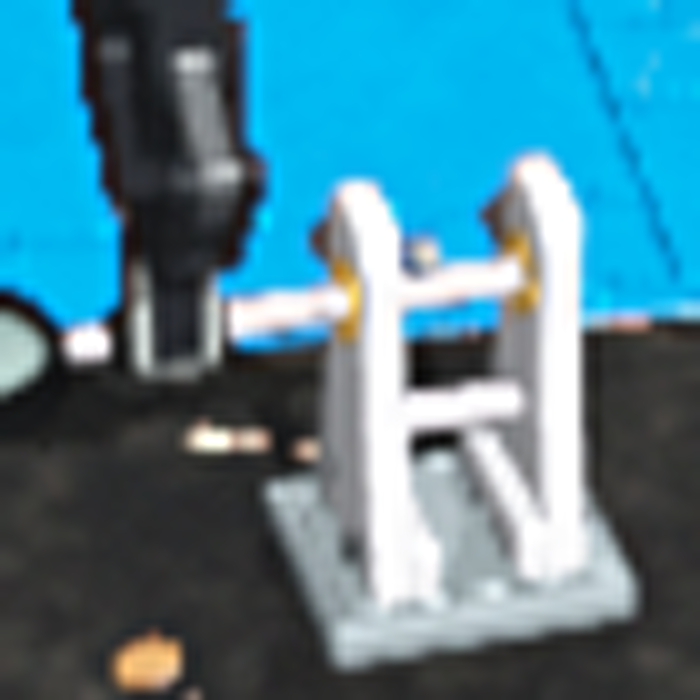

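Call:
drive_tool(
  deltas=[
    [[0.003, 0.0006, 0], 0],
    [[0.003, 0.0005, 0], 0],
    [[0, 0, 0], 0],
  ],
)

```text
time_s: 21.55
eef_pos: [0.4727, -0.0973, 0.0953]
eef_rot: [-0.001, -0.091, 0.996, 0.017]
wrist_force: [-0.3, 0.4, -1.7]
opening: 0.141
```

```bash
python3 chk2.py s34.png
```

```text
t 21.55 pos [ 0.4727 -0.0973  0.0953] yawY 100.48 zax [-0.005  0.033 -0.999] F [-0.3  0.4 -1.7] T [-0.   -0.02  0.04] op 0.141 q [-0.47  0.16  1.94  0.03  1.06 -2.24]
185 .................................
186 .................................
187 .................................
188 .......................##........
189 .......................###.......
190 .........................#.......
191 ......##.................#.......
192 ......###........................
193 .......##.................#......
194 ........#................##......
195 ........#...............##.......
196 ........#........................
197 .......##........................
198 .......##........................
199 .................................
200 .................................
```

View pics/s34.png

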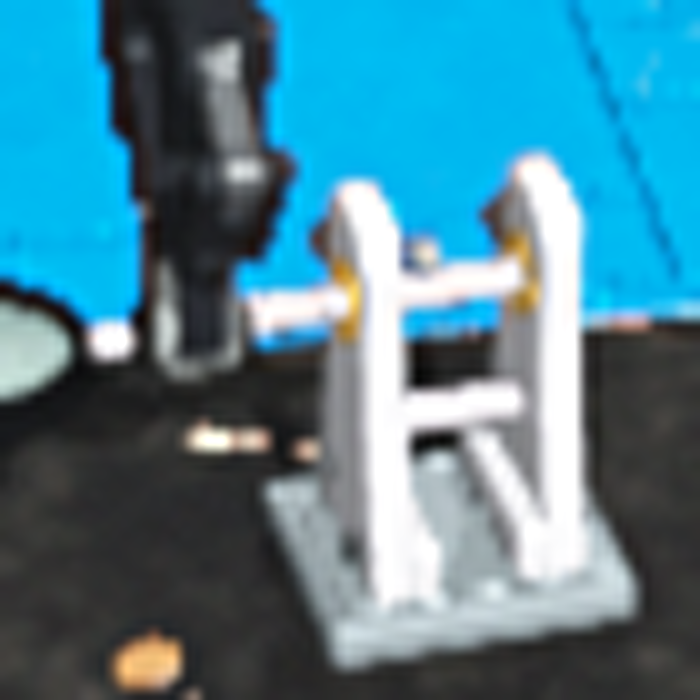

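Call:
drive_tool(
  deltas=[
    [[0.004, 0.0007, 0], 0],
    [[0.004, 0.0007, 0], 0],
    [[0.003, 0.0006, 0], 0],
    [[0, 0, 0], 0],
  ],
)

```text
time_s: 22.0
eef_pos: [0.4845, -0.0952, 0.0953]
eef_rot: [-0.001, -0.091, 0.996, 0.017]
wrist_force: [0.7, 0.5, -1.7]
opening: 0.141
```

```bash
python3 chk2.py s35.png
```

```text
t 22.0 pos [ 0.4845 -0.0952  0.0953] yawY 100.46 zax [-0.005  0.033 -0.999] F [ 0.7  0.5 -1.7] T [-0.01 -0.05 -0.01] op 0.141 q [-0.45  0.18  1.91  0.03  1.07 -2.22]
185 .................................
186 .................................
187 .................................
188 .......................##........
189 .......................###.......
190 ........................##.......
191 ......##.................#.......
192 ......###........................
193 .......##.................#......
194 ........#................##......
195 ........#...............##.......
196 ........#........................
197 .......##........................
198 .......##........................
199 .................................
200 .................................
```

View pics/s35.png

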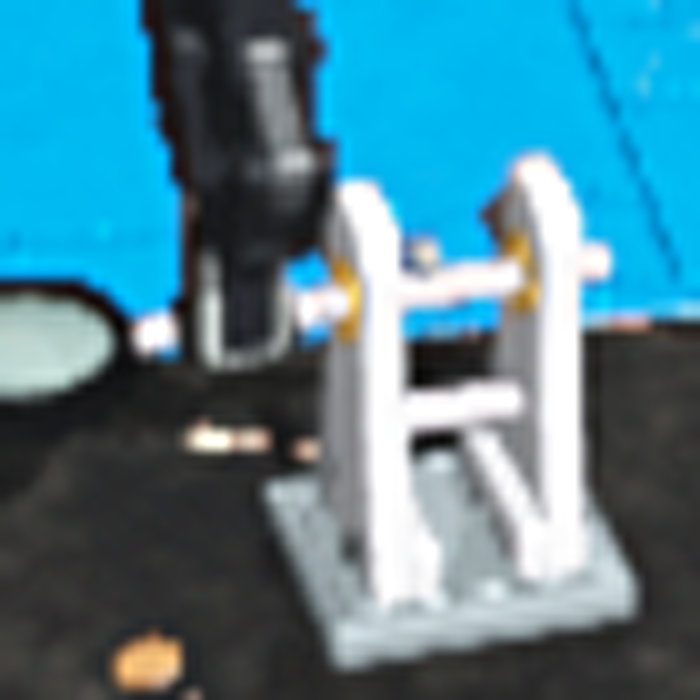

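Call:
drive_tool(
  deltas=[
    [[0.003, 0.0006, 0], 0],
    [[0.003, 0.0005, 0], 0],
    [[0, 0, 0], 0],
    [[0, 0, 0], 0],
  ],
)

```text
time_s: 22.45
eef_pos: [0.4909, -0.094, 0.0952]
eef_rot: [-0.001, -0.091, 0.996, 0.017]
wrist_force: [-0.5, 0.2, -1.8]
opening: 0.14
```

```bash
python3 chk2.py s36.png
python3 - <<'E'
from rod import *
s=Cam("side");o=get_obs()
f=s.f.astype(float)
t=Cam("top");t.save("t36.png",(270,140,370,250),7)
s.save("s36b.png",(260,150,360,240),8)
E
```

```text
t 22.45 pos [ 0.4909 -0.094   0.0952] yawY 100.47 zax [-0.005  0.033 -0.999] F [-0.5  0.2 -1.8] T [-0.07  0.08 -0.  ] op 0.14 q [-0.45  0.2   1.89  0.03  1.07 -2.21]
185 .................................
186 .................................
187 .................................
188 .......................##........
189 .......................###.......
190 ......#.................##.......
191 ......##.................#.......
192 ......###........................
193 .......##.................#......
194 ........#................##......
195 ........#...............##.......
196 ........#........................
197 .......##........................
198 .......##........................
199 .................................
200 .................................
```

View pics/s36b.png

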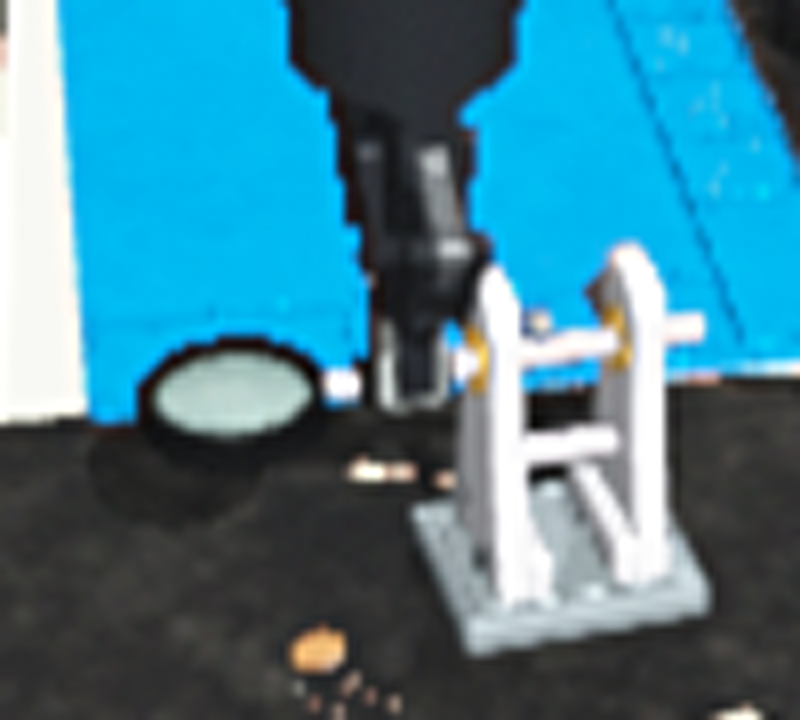

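View pics/t36.png

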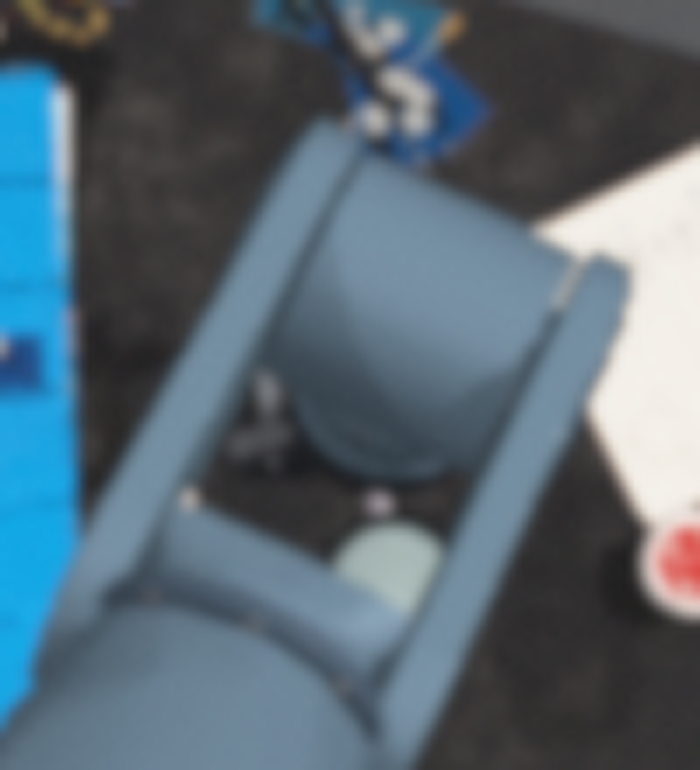

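Call:
drive_tool(
  deltas=[
    [[0, 0, 0], 0],
    [[0, 0, 0], 0],
    [[0, 0, 0], 0],
  ],
)

```text
time_s: 22.9
eef_pos: [0.4906, -0.0941, 0.0953]
eef_rot: [-0.001, -0.091, 0.996, 0.017]
wrist_force: [-0.5, 0.7, -0.8]
opening: 0.141
```

```bash
python3 - <<'E'
from rod import *
st();s=Cam("side");t=Cam("top")
A=s.plane((260+703/8-.44,150+325/8-.44),.102);b=np.array([.5745,-.0788,.1]);print("tip",A,"past far face mm",1000*((A-b)[:2]@[.983,.182])-7)
st()
E
python3 -c "
from bench import hand_in
print(hand_in())"
```

```text
t 22.9 pos [ 0.4906 -0.0941  0.0953] yawY 100.45 zax [-0.005  0.033 -0.999] F [-0.5  0.7 -0.8] T [-0.06 -0.01  0.01] op 0.141 q [-0.45  0.19  1.89  0.03  1.07 -2.21]
tip [ 0.59689054 -0.07465163  0.102     ] past far face mm 15.764905929134596
t 23.0 pos [ 0.4906 -0.0941  0.0953] yawY 100.45 zax [-0.005  0.033 -0.999] F [-0.5  0.5 -1. ] T [-0.02  0.01  0.06] op 0.143 q [-0.45  0.19  1.9   0.03  1.07 -2.21]
the job is handed in; nothing more can be done
None
```

The job is handed in at about 23 s. The stand is upright on its base and released. The magnifier's rod runs through both bushings, and the gripper still holds it by the grip.

- **Stand:** I pinched it by the near head, lifted it and let it swing upright. I set it down leaning slightly, and it settled level when released. It now stands left of where it lay.
- **Insertion:** on the first try at the second bushing the rod tip caught it. That pushed the stand forward about 8 mm and turned it about 2°. I backed off, turned the rod to match, and it then went through with almost no force.
- **How far the rod sticks out:** about 16 mm past the second bushing by the camera, and about 14 mm by the arm's position.
- **Final state:** the last readings were steady, with about 1 N at the wrist.
- **Lens level:** I judged this from the tool's tilt, which differs by less than about 1° from when it gripped the magnifier lying flat. I did not measure it directly in the image.
- **Phone, tin and circuit board:** I never moved near them. I saw the tin in its place in the later pictures but did not measure any of the three again at the end.

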